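# Feed a reinforcing batten under the clamps of a casting frame

## Task

Take the pine reinforcing batten off its two bearers, feed it at a slant, one end first, down through the gap between the two clamp bars of the wooden casting frame, and bring it level below them, lying lengthwise in the frame with an end reaching past each clamp. Finish still holding it there in the air, ready for the plaster to be poured round it: below the clamp bars and clear of clamps, boards and relief. Work gently: never touch the delicate plaster relief in the bottom, do not knock the frame or push the clamps along, and leave everything else on the bench where it is.

Things in the scene. Friction and masses are not known exactly. Their poses are not given: they have to be found in the camera images.
- batten_mid (a point): Centre of the loose pine batten: a plain straight strip 250 mm long (its x), 22 mm wide (y), 10 mm thick (z), about 40 g, either end alike. At the start it lies flat on two bearers, centre 45 mm above the bench, free over 160 mm of its length between them; below it a 6 mm base slat, 34 mm wide, lies on the bench.
- batten_end1 (a point): Centre of the end face of the batten at its +x end, 125 mm from the centre.
- batten_end2 (a point): Centre of the end face of the batten at its -x end, 125 mm from the centre.
- batten: The batten itself; origin at the centre of its underside, x along its length, z up through its thickness.
- bearers: Fixed pair of wooden bearers carrying the batten, tops 40 mm above the bench, each 24 mm (along x) by 90 mm, centred 95 mm either side of the origin along x; origin on the bench below the middle. Only carries the batten.
- form: Fixed casting frame, an open-topped box of boards on a plywood base; origin at the centre of its underside on the bench, z up. Inside 400 mm along its y, 160 mm along its x; boards 18 mm thick, top edges 148 mm above the bench. Two clamp bars cross its top along x; the gap between them is 162 to 194 mm, shorter than the batten. Free height inside: 60 mm (relief tops) to 148 mm (bars).
- relief: Fragile white plaster leaf relief filling the bottom of the frame; same origin and axes as the frame. Its flat field is 38 mm above the bench, leaves up to 52 mm, the highest boss 57 mm.
- clamp_l_bar (a point): Middle of the underside of the clamp bar on the frame's +y side, 84 to 100 mm from the frame's centre, 148 mm above the bench; axes as the frame's. Steel bar along x, 6 mm thick (y), 16 mm tall. Its blue jaws outside the boards are 18 mm wide, up to 168 mm above the bench, reaching 126 mm to -x; bar and wooden handle reach 240 mm to +x. About 30 N would push it along y.
- clamp_r_bar (a point): The same point on the identical clamp at the -y side of the frame.
- can: Bystander, to be left alone: white tin of release wax, 60 mm across, 55 mm tall; origin at its underside.
- jar: Bystander, to be left alone: amber jar with black lid, 76 mm across, 90 mm tall; origin at its underside.
- brush: Bystander, to be left alone: brush lying on the bench beyond the bearers; origin at its underside.
- spatula: Bystander, to be left alone: spatula lying on the bench in front of the frame; origin at its underside.
Not all that is in view belongs to the job. What is shaped like the bearers but green, orange or yellow is not meant.

How it is judged:
By the outcome, as a careful person would: the job done as asked, in the order asked, and still so for the second after the job is handed in, while the arm keeps its last pose, push and grip.
It also fails if it takes over 48 s, if anything falls off the work surface, if the arm or the gripper's body presses on something with over 40 N, if the wrist force passes 120 N, or if a joint passes its speed limit or range.

## Robot

A 7-joint arm with a two-finger parallel gripper is mounted at the origin on the work surface. World frame = base frame: x ahead of the robot, y to its left, z up, the work surface at z = 0. Lengths are in mm, angles in rad, forces in N, time in s.
With the tool pointing down it reaches from about 400 to 850 mm from the base axis. Payload 6.9 kg.
Tool frame: the origin (TCP) lies at the very end of the fingers, on their centre line; the grasp point (between the pads) lies 19 mm behind it; z points along the fingers, x is the direction in which the jaws open and shut, and the axes are right-handed (so a half turn about z gives the same grasp; the last joint's range is limited). The gripper opens to 85 mm and grips with 20 to 120 N. Pads are 22 mm wide; open, the fingers measure 114 mm over their backs; the gripper's body (76 mm by 85 mm) begins 54 mm behind the grasp point. The pads swing forward as they close: fully open they stand 13 mm farther back than shut.
Start: joints at [-1.071, 0.507, -0.238, 1.5, 0.126, 1.149, -0.155], TCP at [240.406, 576.901, 194.775] pointing down, gripper open.
Joint ranges: [-3.08, 3.08], [-0.24, 2.05], [-1.43, 1.35], [0, 2.5], [-1.52, 4.66], [0.17, 1.96], [-2.89, 2.89]. Speed limits (rad/s): [2.39, 2.39, 3.14, 3.14, 3.14, 3.14, 3.14].

## Interface

Orientations are given as a unit quaternion [w, x, y, z].
In Python, from plant import arm, cams, job, nets gives the robot as it stands. The module is installed in compiled form; this text tells all that it offers.
- The arm moves only by the shell command python3 -m inch 'ROWS' [OPENING] [FORCE]. ROWS is JSON, a list of rows, each an object of numbers: "dx", "dy", "dz": the shift along the tool's x, y, z in mm; "wx", "wy", "wz": the turn, a rotation vector about the tool's x, y, z in degrees. In form: [{"dx": .., "dy": .., "dz": .., "wx": .., "wy": .., "wz": ..}, ...]. A call has 1 to 8 rows; each row is the pose to reach, as a shift and turn from the pose commanded when the call began, along the tool's axes at that moment; what a row does not reach only later rows make up. A row lasts 1/12 s, in which the tool goes at most 41.7 mm and 7.16 degrees, less where a joint would pass 70% of its speed; a pose out of reach is approached as far as the arm can. A call with a gripper value outside its range is refused whole. OPENING is the gripper's target within -1 to 1 (shut at 1, half-way at 0, fully open at -1), set as the call begins (- or left out, the last holds). The fingers move at their own pace and stop on an object; FORCE is the grip in N (left out, the last holds). Time passes only in rows, so rows that repeat a pose let the fingers close. It gives the time, the measured TCP pose, the force and the opening at its end, in the units of the state.
- arm.sense(): the state, without advancing time (a new reading comes with each control period).
- cams.snapshot(name): name is "side" or "top"; returns a dict with "pixels" (400x640x3 uint8, red, green, blue), "camera_matrix" (3x3 intrinsics, pixels), "rvec" (rotation vector, rad) and "tvec" (3), from world to camera coordinates, as OpenCV has them. Camera axes: x right, y down, z forward; pixel columns grow to the right and rows downward; lengths in mm; the calibration is good to about 2 mm. A picture is of the moment at which its call begins. There is no depth.
- job.job_done(): hands the job in, once; it reports no verdict.
Trained networks look in a picture, given as the dict that the camera call returned (one of the last four; its "shot" number tells which), for a name from the list of things; names that differ only in an ending like _2 or _b are one class to them, and where a whole thing is asked for, a point or a joint stands for the part that bears it (a point fixed in the world has none). Each returns a list of dicts, best first, with "conf" (0 to 1); they miss things now and then, are a little off and sometimes report something else, mostly with a low value. They report only what shows in the picture. A call takes as long as a camera call. They do not tell look-alikes from the thing itself.
- nets.trace(picture, name): "pixels" (400x640 bool, what is visible of it) and "at" ([column, row] in pixels, amid what is visible of it).
- nets.landmark_of(picture, name): "at" ([column, row] in pixels: a listed point, or the origin of a listed thing).
The state is a dict: "t": time; "q": joint angles; "qd": joint speeds; "joint_efforts": joint torques, N m; "tool_pos": TCP position; "orientation": TCP orientation; "ft_force": force on the tool from outside, world axes, zero at the start; "torque": the same for the moment, N m; "gripper_width": finger opening in mm.
Only numpy, scipy, OpenCV 4.12 (cv2) and the standard library are available. Lean on these libraries where they do the work, as an engineer would, in place of code of your own. Each camera call takes 0.05 s, during which the arm holds its last target.

## Working session

There is one attempt and no reset: what is moved stays moved. The work goes in short steps, Python scripts to look and compute and a shell command to move; the robot and the scene stay as the last step left them, time stands still between calls to the robot, and variables do not carry over. Pictures are saved under pics/ and viewed, and the job is handed in when it is done.

```bash
mkdir -p pics; ls; cat > h.py <<'E'
import numpy as np, cv2
from plant import arm, cams, job, nets
def P(s):
    R=cv2.Rodrigues(np.array(s["rvec"],float))[0]; return np.array(s["camera_matrix"],float),R,np.array(s["tvec"],float).reshape(3)
def proj(s,X):
    K,R,t=P(s); X=np.atleast_2d(np.array(X,float)); c=X@R.T+t; p=c@K.T; return p[:,:2]/p[:,2:]
def onz(s,px,z):
    K,R,t=P(s); d=R.T@np.linalg.inv(K)@np.array([px[0],px[1],1.]); C=-R.T@t; return C+d*(z-C[2])/d[2]
def tri(s1,p1,s2,p2):
    A=[];b=[]
    for s,p in((s1,p1),(s2,p2)):
        K,R,t=P(s); d=R.T@np.linalg.inv(K)@np.array([p[0],p[1],1.]); d/=np.linalg.norm(d); C=-R.T@t
        M=np.eye(3)-np.outer(d,d);A.append(M);b.append(M@C)
    return np.linalg.lstsq(np.vstack(A),np.hstack(b),rcond=None)[0]
def save(img,n): cv2.imwrite("pics/"+n,cv2.cvtColor(np.ascontiguousarray(img),cv2.COLOR_RGB2BGR))
E
python3 - <<'E'
from h import *
np.set_printoptions(precision=1,suppress=True)
print(arm.sense())
for n in("top","side"):
    s=cams.snapshot(n); save(s["pixels"],n+"0.png")
    K,R,t=P(s); print(n,-R.T@t,K[0,0],R[2])
    for nm,z in [("batten_mid",45),("batten_end1",45),("batten_end2",45),("bearers",0),("form",0),("relief",0),("clamp_l_bar",148),("clamp_r_bar",148),("can",0),("jar",0),("brush",0),("spatula",0)]:
        for r in nets.landmark_of(s,nm)[:3]:
            print(n,nm,round(r["conf"],2),np.array(r["at"]),onz(s,r["at"],z)[:2])
E
```

```text
pics
{'t': 0.0, 'q': array([-1.1,  0.5, -0.2,  1.5,  0.1,  1.1, -0.2]), 'qd': array([-0.,  0.,  0., -0.,  0.,  0., -0.]), 'joint_efforts': array([ -0. , -62.1,  -2.2, -25. ,   0. ,   0. ,  -0. ]), 'tool_pos': array([240.3, 576.3, 193.9]), 'orientation': array([ 0. ,  0.8,  0.6, -0. ]), 'ft_force': array([-0.5,  0.3,  0.5]), 'torque': array([ 0., -0.,  0.]), 'gripper_width': 85.71608122461735}
top [ 432.    47.5 1686.9] 485.5025247256087 [ 0.1 -0.  -1. ]
top batten_mid 0.68 [275.  185.2] [568.3 195.8]
top batten_end1 0.89 [276.2 223.8] [437.7 191.2]
top batten_end1 0.6 [268.7 151.1] [684.9 217.7]
top batten_end2 0.89 [276.2 223.8] [437.7 191.2]
top batten_end2 0.6 [268.7 151.1] [684.9 217.7]
top bearers 0.84 [217.3 288.5] [216.3 396.4]
top bearers 0.73 [277.  193.8] [542.  192.8]
top bearers 0.68 [347.9 106.8] [848.8 -55.7]
top form 0.7 [388.6 191.9] [ 548.1 -196. ]
top relief 0.61 [385.  189.7] [ 555.8 -183.5]
top relief 0.34 [278.4 189.7] [556.3 187.9]
top clamp_l_bar 0.68 [363.7 187.2] [553.  -95.5]
top clamp_r_bar 0.7 [420.  182.5] [ 567.8 -275. ]
top can 0.64 [267.9 254.7] [331.4
[... 641 characters left out ...]

side batten_end2 0.81 [338.5 184.6] [682.1 177.4]
side batten_end2 0.28 [366.8 273.2] [ 526.9 -229.4]
side bearers 0.81 [417.6 220.2] [830.8 -66.8]
side bearers 0.75 [193.  199.4] [224.7 390.9]
side bearers 0.71 [284.5 177.5] [567.  386.9]
side form 0.79 [366.3 276.9] [ 547.  -202.3]
side relief 0.92 [366.8 273.5] [ 555.2 -192.5]
side clamp_l_bar 0.76 [349.2 209.1] [551.9 -97.8]
side clamp_r_bar 0.63 [397.8 253.1] [ 555.8 -295. ]
side can 0.83 [240.7 213.1] [346.2 232.4]
side jar 0.65 [255.6 222.3] [372.5 160.9]
side jar 0.33 [365.2 275.4] [ 547.6 -196.4]
side brush 0.57 [344.9 185.2] [740.6 229.3]
side brush 0.51 [313.1 309.7] [ 376.2 -235.1]
side spatula 0.79 [312.  308.5] [ 375.5 -230.7]
```

View pics/top0.png

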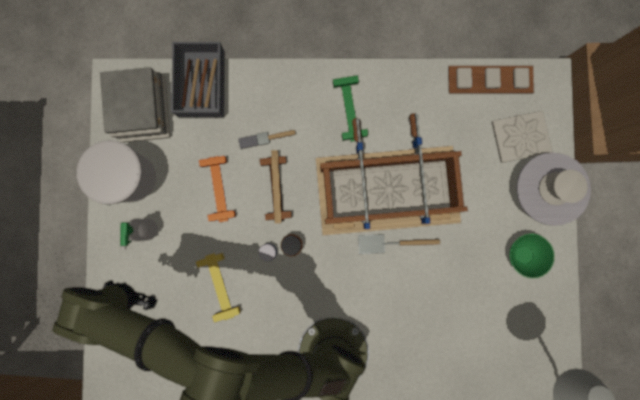

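View pics/side0.png

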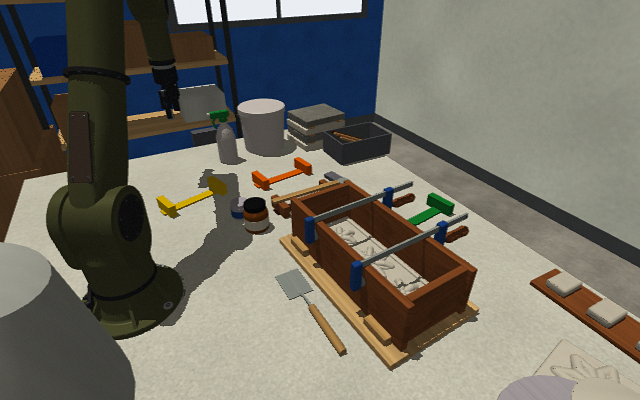

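```bash
python3 - <<'E'
import cv2
a=cv2.imread("pics/top0.png");b=cv2.imread("pics/side0.png")
cv2.imwrite("pics/topc.png",cv2.resize(a[120:270,240:440],None,fx=4,fy=4,interpolation=cv2.INTER_CUBIC))
cv2.imwrite("pics/sidec.png",cv2.resize(b[160:310,230:430],None,fx=4,fy=4,interpolation=cv2.INTER_CUBIC))
E
```

```text
(no output)
```

View pics/topc.png

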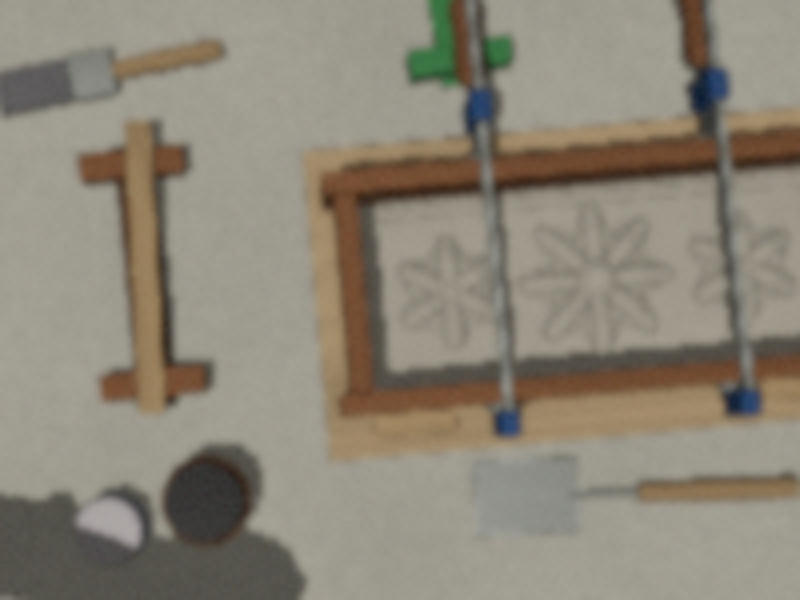

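View pics/sidec.png

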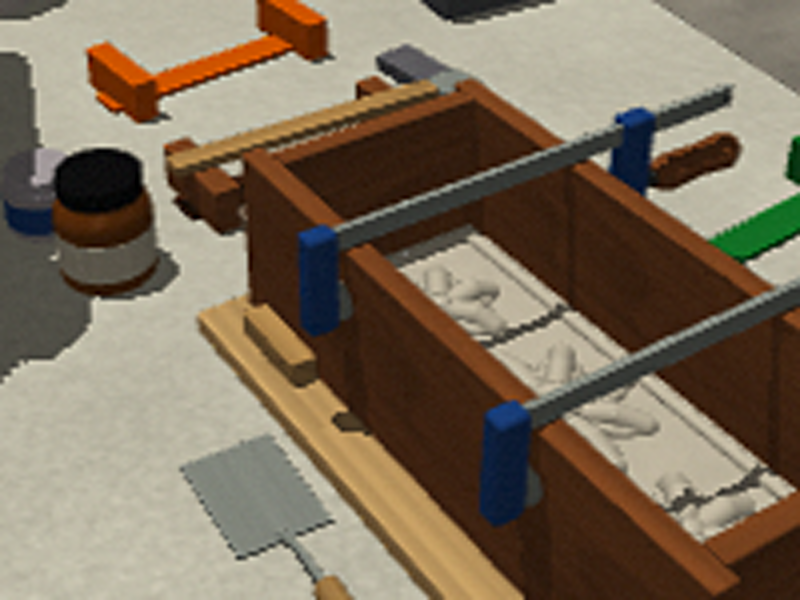

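The brown bearers with the pine batten are at top pixel (275,187). The look-alikes are orange (217,190), yellow (217,288) and green (348,107); all are empty and the wrong colour, and the crop confirms this. Next I'll refine the poses.

```bash
python3 - <<'E'
from h import *
np.set_printoptions(precision=2,suppress=True)
S={n:cams.snapshot(n) for n in("top","side")}
import pickle; pickle.dump(S,open("S.pkl","wb"))
for n in S:
    for nm in("batten_mid","batten","form","clamp_l_bar","clamp_r_bar"):
        for r in nets.trace(S[n],nm)[:2]:
            m=np.array(r["pixels"]).astype(np.uint8); c,wh,a=cv2.minAreaRect(cv2.findNonZero(m))
            print(n,nm,round(r["conf"],2),int(m.sum()),r["at"],np.array(c),np.array(wh),a)
            np.save(f"m_{n}_{nm}.npy",m) if not __import__("os").path.exists(f"m_{n}_{nm}.npy") else 0
for nm in("batten_mid","clamp_l_bar","clamp_r_bar","form","batten_end1"):
    a=nets.landmark_of(S["top"],nm);b=nets.landmark_of(S["side"],nm)
    for x in a[:2]:
        for y in b[:2]: print(nm,x["conf"],y["conf"],tri(S["top"],x["at"],S["side"],y["at"]))
print(arm.sense())
E
```

```text
top batten_mid 0.88 447 [275.4, 188.4] [275.79 186.01] [72.2   6.61] 87.27368927001953
top batten 0.58 571 [277.4, 185.9] [276.16 186.46] [73.21  8.65] 88.21009063720703
top form 0.56 11765 [391.6, 187.5] [389.43 171.76] [115.82 147.37] 84.2894058227539
top clamp_l_bar 0.85 489 [361.7, 150.7] [361.35 173.47] [111.84   8.87] 84.34557342529297
top clamp_r_bar 0.84 619 [414.5, 148.7] [419.93 168.34] [111.76  10.6 ] 83.6598129272461
top clamp_r_bar 0.54 437 [275.5, 185.1] [275.88 186.45] [73.21  6.63] 87.0643310546875
side batten_mid 0.72 378 [301.7, 191.7] [305.42 191.24] [ 6.2 68.3] 73.0724868774414
side batten 0.77 494 [307.7, 189.4] [305.41 191.16] [ 8.78 70.17] 74.57783508300781
side form 0.91 22678 [384.9, 267.9] [391.16 249.04] [207.89 162.17] 49.53777313232422
side clamp_l_bar 0.69 1123 [366.0, 204.8] [357.68 209.71] [ 24.85 119.64] 67.97694396972656
side clamp_l_bar 0.32 2195 [376.8, 255.4] [376.38 254.32] [111.51  24.43] 40.23635482788086
side clamp_r_bar 0.83 1477 [419.1, 242.0] [408.1 249.2] [ 25.49 136.85] 63.43495178222656
side clamp_r_bar 0.39 1322 [306.9, 293.5] [313.86 3
[... 173 characters left out ...]
.49]
clamp_l_bar 0.43 0.67 [ 421.59 -209.56  253.15]
clamp_r_bar 0.77 0.8 [ 561.72 -277.27  140.57]
batten_end1 0.78 0.87 [440.91 184.86  43.26]
batten_end1 0.78 0.55 [527.18 121.87 125.38]
batten_end1 0.77 0.87 [580.62 238.11   2.08]
batten_end1 0.77 0.55 [693.59 206.15  27.37]
{'t': 2.4, 'q': array([-1.07,  0.51, -0.24,  1.5 ,  0.13,  1.15, -0.15]), 'qd': array([-0.,  0., -0.,  0.,  0., -0., -0.]), 'joint_efforts': array([  0.  , -62.04,  -2.18, -25.  ,   0.01,   0.  ,   0.  ]), 'tool_pos': array([240.39, 576.89, 194.78]), 'orientation': array([ 0.  ,  0.83,  0.55, -0.  ]), 'ft_force': array([ 0.08,  0.15, -0.16]), 'torque': array([ 0.03, -0.02, -0.01]), 'gripper_width': 85.48000344111037}
```

```bash
cat > ov.py <<'E'
from h import *
import pickle,sys
S=pickle.load(open("S.pkl","rb"))
def T(x,y,th,pts):
    c,s=np.cos(th),np.sin(th); p=np.array(pts,float); return np.c_[x+c*p[:,0]-s*p[:,1],y+s*p[:,0]+c*p[:,1],p[:,2]]
def draw(n,polys,box,f,out):
    x0,y0,x1,y1=box; im=cv2.resize(S[n]["pixels"][y0:y1,x0:x1],None,fx=f,fy=f,interpolation=cv2.INTER_CUBIC)
    for P3,col in polys:
        q=(proj(S[n],P3)+0.5-[x0,y0])*f-0.5
        cv2.polylines(im,[np.round(q*16).astype(np.int32)],True,col,1,cv2.LINE_AA,4)
    save(im,out)
def go(form,lb,rb,bat,tag):
    A=[]
    A.append((T(*form,[(-80,-200,148),(80,-200,148),(80,200,148),(-80,200,148)]),(255,255,0)))
    A.append((T(*form,[(-80,-200,38),(80,-200,38),(80,200,38),(-80,200,38)]),(0,255,255)))
    for y in(lb,rb):
        A.append((T(*form,[(-98,y-3,164),(98,y-3,164),(98,y+3,164),(-98,y+3,164)]),(255,0,255)))
    A.append((T(*bat,[(-125,-11,50),(125,-11,50),(125,11,50),(-125,11,50)]),(0,255,0)))
    A.append((T(*bat,[(-107,-45,40),(-83,-45,40),(-83,45,40),(-107,45,40)]),(0,0,255)))
    A.append((T(*bat,[(107,-45,40),(83,-45,40),(83,45,40),(107,45,40)]),(0,0,255)))
    draw("top",A,(255,130,475,240),3.6,f"ov_top{tag}.png"); draw("side",A,(255,160,485,340),3.4,f"ov_side{tag}.png")
E
python3 -c "
from ov import *
go((552,-190,0.07),92,-88,(563,193,0.06),'a')"
```

```text
(no output)
```

View pics/ov_topa.png

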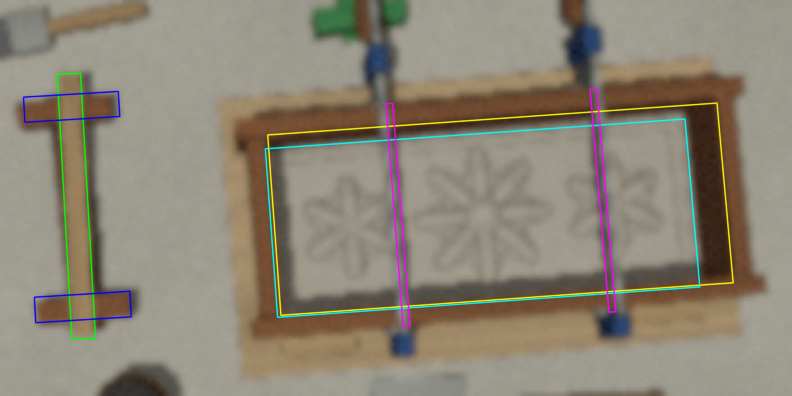

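View pics/ov_sidea.png

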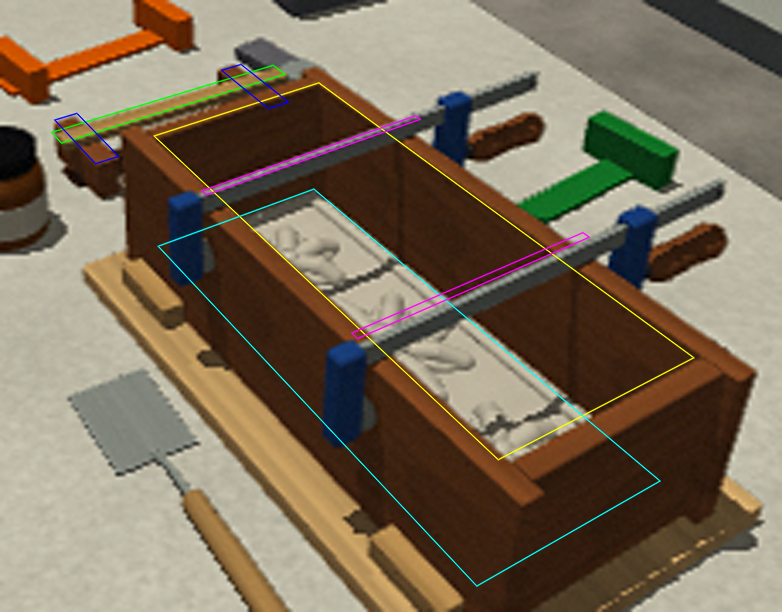

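```bash
python3 -c "
from ov import *
draw('side',[],(285,170,415,260),6,'z1.png');draw('side',[],(355,225,485,315),6,'z2.png')
draw('top',[],(315,140,475,235),5,'z3.png')
draw('top',[],(255,140,305,230),6.5,'z4.png')
"
```

```text
(no output)
```

View pics/z1.png

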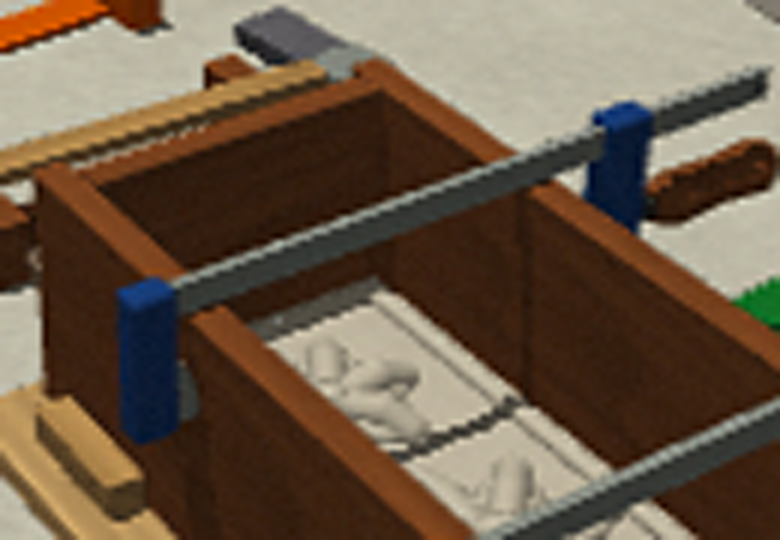

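View pics/z2.png

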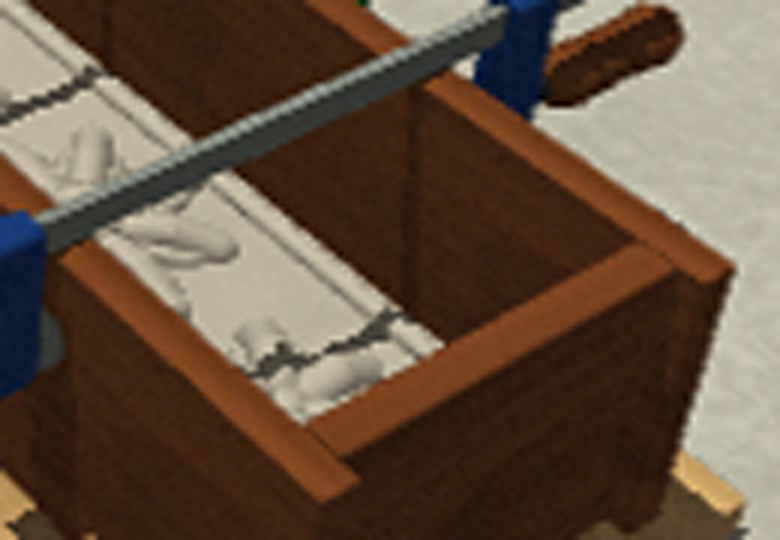

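View pics/z3.png

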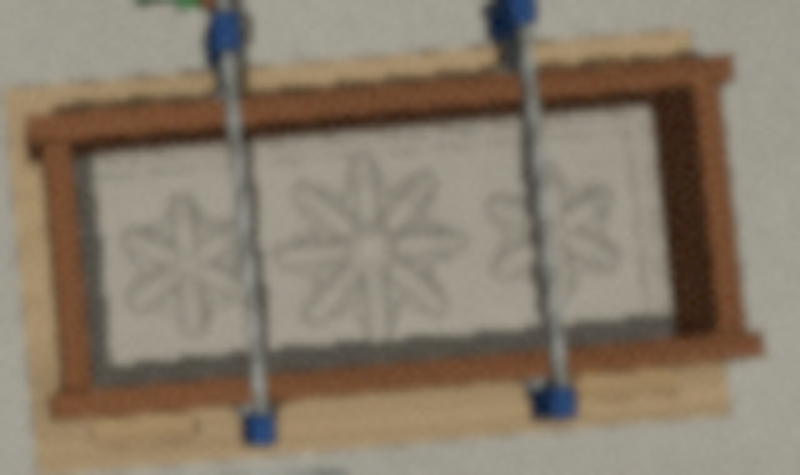

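View pics/z4.png

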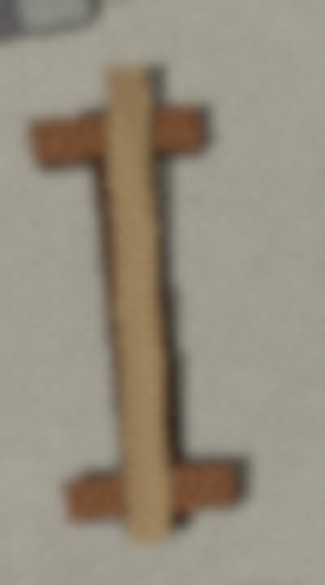

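```bash
cat > fit.py <<'E'
from ov import *
from scipy.optimize import least_squares
np.set_printoptions(precision=2,suppress=True)
def px(o,f,L): return (np.array(L,float)+.5)/f-.5+np.array(o)
C=[(80,200,148),(-80,200,148),(80,-200,148),(-80,-200,148)]
side=np.vstack([px((285,170),6,[(383,92),(97,183)]),px((355,225),6,[(632,243),(308,425)])])
top=px((315,140),5,[(75,148),(90,385),(697,92),(717,335)])
def r(p,which="ts"):
    W=T(*p[:3],C); o=[]
    if "t" in which:o.append((proj(S["top"],W)-top)*3.3)
    if "s" in which:o.append((proj(S["side"],W)-side)*2.6)
    return np.vstack(o).ravel()
for w in("t","s","ts"):
    s=least_squares(r,[552,-190,.07],args=(w,),loss="soft_l1"); print(w,s.x,np.degrees(s.x[2])); print(s.fun.reshape(-1,2))
F=s.x
for nm,a in(("L",[(230,60),(260,405)]),("R",[(530,60),(558,380)])):
    for q in px((315,140),5,a):
        X=onz(S["top"],q,164)[:2]-F[:2]; c,sn=np.cos(F[2]),np.sin(F[2]); print("top",nm,c*X[0]+sn*X[1],-sn*X[0]+c*X[1])
for nm,a in(("L",px((285,170),6,[(190,293),(590,142)])),("R",px((355,225),6,[(55,222),(490,18)]))):
    for q in a:
        X=onz(S["side"],q,164)[:2]-F[:2]; print("side",nm,c*X[0]+sn*X[1],-sn*X[0]+c*X[1])
b=[onz(S["top"],q,50) for q in px((255,140),6.5,[(128,68),(149,540)])]
print("bat top",b,np.linalg.norm(b[0]-b[1]),(b[0]+b[1])/2,np.degrees(np.arctan2(*(b[0]-b[1])[1::-1])))
E
python3 fit.py
```

```text
t [ 552.97 -190.69    0.07] 4.033374982572567
[[-1.76 -8.26]
 [ 0.54  0.66]
 [-0.43 -0.66]
 [ 1.25  3.69]]
s [ 554.53 -194.45    0.09] 4.981825245165772
[[ 0.5  -1.18]
 [-0.63  1.46]
 [ 4.47 -1.09]
 [-1.38  0.32]]
ts [ 553.46 -192.3     0.08] 4.445413616082693
[[-0.57 -7.24]
 [ 2.93  1.6 ]
 [ 0.5  -2.58]
 [ 3.37  1.65]
 [ 0.43 -1.99]
 [-1.23 -0.12]
 [ 0.68 -0.9 ]
 [-7.01 -0.75]]
top L 119.18595566160037 98.2844359395133
top L -99.41953447939201 97.93785656214429
top R 104.27400533535129 -91.0762234006818
top R -98.63797544982664 -89.91872383759102
side L -100.00022489630943 85.00173872772623
side L 112.47317010452964 89.13655927368528
side R -97.47414968517492 -98.41364349351348
side R 117.35173306432871 -95.05389727312394
bat top [array([687.72, 198.32,  50.  ]), array([441.48, 186.37,  50.  ])] 246.53802483913492 [564.6  192.35  50.  ] 2.7780822966509646
```

```bash
python3 -c "
from ov import *
form=(553.5,-192.3,0.0776);A=[]
A.append((T(*form,[(-80,-200,148),(80,-200,148),(80,200,148),(-80,200,148)]),(255,255,0)))
for y in(92,-94.5):
  for z,c in((164,(255,0,255)),(148,(0,255,0))):
    A.append((T(*form,[(-98,y-3,z),(120,y-3,z),(120,y+3,z),(-98,y+3,z)]),c))
draw('side',A,(285,170,485,310),4,'y1.png')
draw('top',A,(315,140,475,235),5,'y3.png')
"
```

```text
(no output)
```

View pics/y1.png

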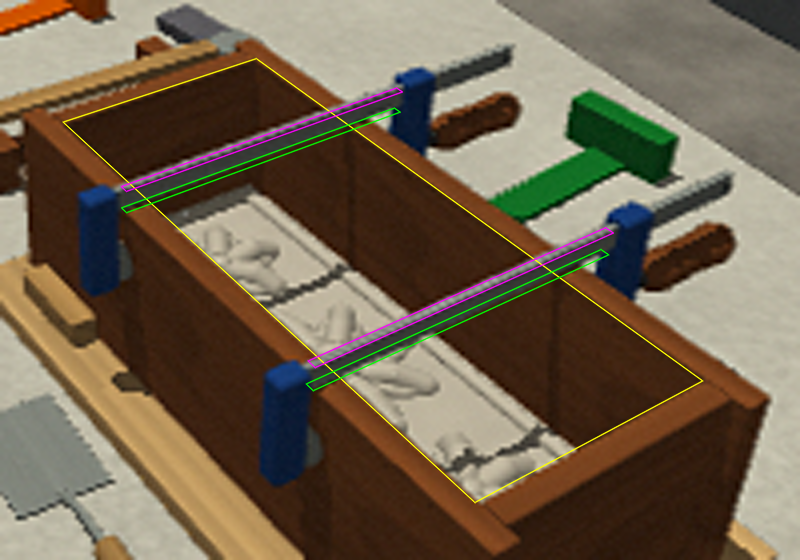

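View pics/y3.png

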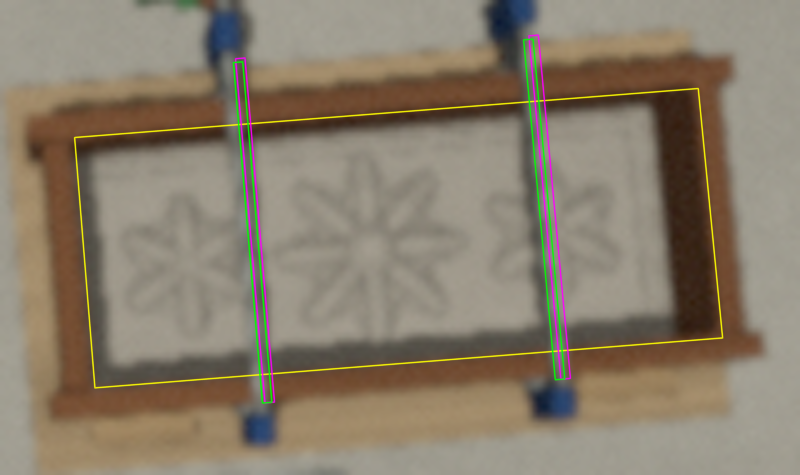

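```bash
cat >> h.py <<'E'
from scipy.spatial.transform import Rotation as Ro
def pose():
    s=arm.sense(); q=s["orientation"]; return np.array(s["tool_pos"]),Ro.from_quat([q[1],q[2],q[3],q[0]]),s
def tgt(xang,tilt=0):
    """tool x horizontal at world angle xang deg, tool down; tilt deg: batten low end toward tool +y/-y by turning about tool x"""
    a=np.radians(xang); x=np.array([np.cos(a),np.sin(a),0]); z=np.array([0,0,-1.]); y=np.cross(z,x)
    return Ro.from_matrix(np.c_[x,y,z])*Ro.from_rotvec([np.radians(tilt),0,0])
def delta(p,R):
    p0,R0,s=pose(); d=R0.inv().apply(np.array(p)-p0); w=np.degrees((R0.inv()*R).as_rotvec())
    print("t%.2f at"%s["t"],p0.round(1),"F",s["ft_force"].round(1),"w%.1f"%s["gripper_width"],"| d",d.round(1),"w",w.round(1))
E
python3 - <<'E'
from h import *
delta([519.7,189,120],tgt(92.8))
p,R,s=pose();print(R.as_matrix().round(3))
E
```

```text
t2.40 at [240.4 576.9 194.8] F [ 0.1  0.1 -0.2] w85.5 | d [-250.6  407.    74.8] w [ -0.    0.  -25.4]
[[ 0.385  0.923 -0.   ]
 [ 0.923 -0.385 -0.   ]
 [-0.    -0.    -1.   ]]
```

```bash
python3 -m inch '[{"dx":-250,"dy":407,"dz":40,"wz":-25.4},{"dx":-250,"dy":407,"dz":40,"wz":-25.4},{"dx":-250,"dy":407,"dz":40,"wz":-25.4},{"dx":-250,"dy":407,"dz":40,"wz":-25.4},{"dx":-250,"dy":407,"dz":40,"wz":-25.4},{"dx":-250,"dy":407,"dz":40,"wz":-25.4},{"dx":-250,"dy":407,"dz":40,"wz":-25.4},{"dx":-250,"dy":407,"dz":40,"wz":-25.4}]' -1 60; python3 - <<'E'
from h import *
delta([519.7,189,130],tgt(92.8))
E
```

```text
t2.40 at [240.4 576.9 194.8] F [ 0.1  0.1 -0.2] w85.5 | d [-250.6  407.    64.8] w [ -0.    0.  -25.4]invalid input
```

```bash
python3 -m inch '[{"dx":-250,"dy":407,"dz":40,"wx":0,"wy":0,"wz":-25.4},{"dx":-250,"dy":407,"dz":40,"wx":0,"wy":0,"wz":-25.4},{"dx":-250,"dy":407,"dz":40,"wx":0,"wy":0,"wz":-25.4},{"dx":-250,"dy":407,"dz":40,"wx":0,"wy":0,"wz":-25.4},{"dx":-250,"dy":407,"dz":40,"wx":0,"wy":0,"wz":-25.4},{"dx":-250,"dy":407,"dz":40,"wx":0,"wy":0,"wz":-25.4},{"dx":-250,"dy":407,"dz":40,"wx":0,"wy":0,"wz":-25.4},{"dx":-250,"dy":407,"dz":40,"wx":0,"wy":0,"wz":-25.4}]'; python3 - <<'E'
from h import *
delta([519.7,189,130],tgt(92.8))
E
```

```text
t: 3.07
tool_pos: [435.8, 305.7, 167.1]
orientation: [0.0, 0.69, 0.724, 0.0]
ft_force: [0.4, 0.1, -0.1]
gripper_width: 85.6
t3.07 at [435.8 305.7 167.1] F [ 0.4  0.1 -0.1] w85.6 | d [-120.7   78.2   37.1] w [ 0. -0. -0.]
```

```bash
python3 -m inch '[{"dx":-120.7,"dy":78.2,"dz":37,"wx":0,"wy":0,"wz":0},{"dx":-120.7,"dy":78.2,"dz":37,"wx":0,"wy":0,"wz":0},{"dx":-120.7,"dy":78.2,"dz":37,"wx":0,"wy":0,"wz":0},{"dx":-120.7,"dy":78.2,"dz":37,"wx":0,"wy":0,"wz":0},{"dx":-120.7,"dy":78.2,"dz":37,"wx":0,"wy":0,"wz":0},{"dx":-120.7,"dy":78.2,"dz":37,"wx":0,"wy":0,"wz":0}]' -0.4 60; python3 - <<'E'
from h import *
import pickle
S={n:cams.snapshot(n) for n in("top","side")}; pickle.dump(S,open("S.pkl","wb"))
delta([519.7,189,26],tgt(92.8))
import ov
bat=(564.6,192.4,np.radians(2.8))
A=[(ov.T(*bat,[(-125,-11,50),(125,-11,50),(125,11,50),(-125,11,50)]),(0,255,0))]
ov.draw("side",A,(230,100,380,260),5,"g1.png"); ov.draw("top",A,(220,130,330,250),5,"g2.png")
E
```

```text
t: 3.57
tool_pos: [519.3, 189.1, 129.4]
orientation: [-0.0, 0.691, 0.723, -0.0]
ft_force: [-0.8, 0.4, 1.2]
gripper_width: 59.9
t3.67 at [518.3 192.  130.2] F [ 0.7 -0.7 -0.1] w59.8 | d [ -3.2   1.3 104.2] w [-0.  -0.1  0. ]
```

View pics/g1.png

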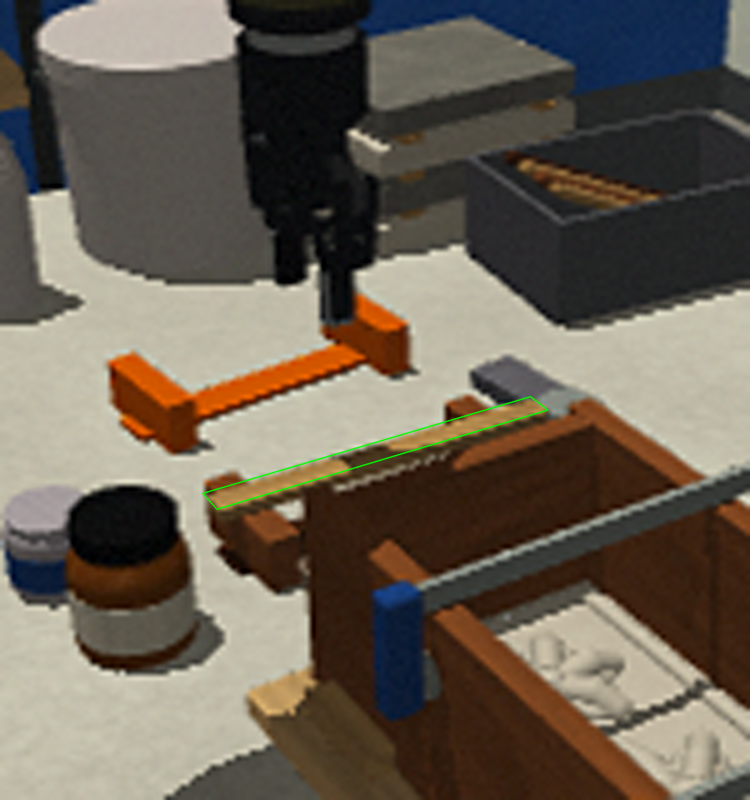

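View pics/g2.png

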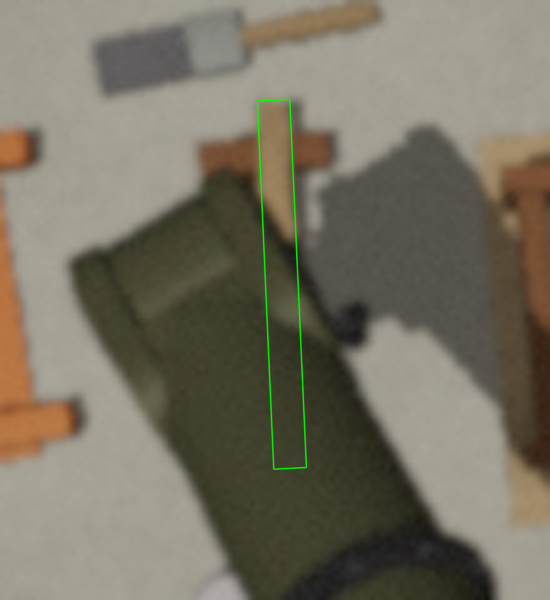

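The green outline lies on the batten in both views, so the pose is good. Side view: ends at (272,200) and (338,181). I'll descend now.

```bash
python3 -m inch '[{"dx":0,"dy":0,"dz":30,"wx":0,"wy":0,"wz":0},{"dx":0,"dy":0,"dz":60,"wx":0,"wy":0,"wz":0},{"dx":0,"dy":0,"dz":85,"wx":0,"wy":0,"wz":0},{"dx":0,"dy":0,"dz":99,"wx":0,"wy":0,"wz":0},{"dx":0,"dy":0,"dz":104,"wx":0,"wy":0,"wz":0},{"dx":0,"dy":0,"dz":104,"wx":0,"wy":0,"wz":0}]'; python3 - <<'E'
from h import *
import pickle
delta([519.7,189,26],tgt(92.8))
S={n:cams.snapshot(n) for n in("top","side")}; pickle.dump(S,open("S.pkl","wb"))
import ov
ov.draw("side",[],(250,150,350,230),7,"g3.png")
E
```

```text
t: 4.17
tool_pos: [517.6, 192.2, 25.3]
orientation: [-0.001, 0.689, 0.725, -0.001]
ft_force: [0.3, -0.4, 0.9]
gripper_width: 59.9
t4.17 at [517.6 192.2  25.3] F [ 0.3 -0.4  0.9] w59.9 | d [-3.3  2.  -0.7] w [-0.1 -0.   0.1]
```

View pics/g3.png

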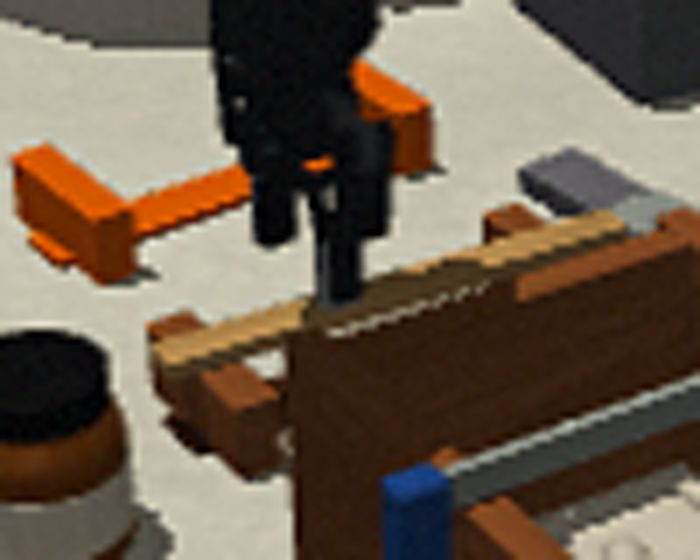

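```bash
python3 -m inch '[{"dx":0,"dy":0,"dz":0,"wx":0,"wy":0,"wz":0},{"dx":0,"dy":0,"dz":0,"wx":0,"wy":0,"wz":0},{"dx":0,"dy":0,"dz":0,"wx":0,"wy":0,"wz":0},{"dx":0,"dy":0,"dz":0,"wx":0,"wy":0,"wz":0},{"dx":0,"dy":0,"dz":0,"wx":0,"wy":0,"wz":0},{"dx":0,"dy":0,"dz":0,"wx":0,"wy":0,"wz":0}]' 1 70; python3 -m inch '[{"dx":0,"dy":0,"dz":-5,"wx":0,"wy":0,"wz":0},{"dx":0,"dy":0,"dz":-15,"wx":0,"wy":0,"wz":0},{"dx":0,"dy":0,"dz":-30,"wx":0,"wy":0,"wz":0},{"dx":0,"dy":0,"dz":-60,"wx":0,"wy":0,"wz":0},{"dx":0,"dy":0,"dz":-95,"wx":0,"wy":0,"wz":0},{"dx":0,"dy":0,"dz":-130,"wx":0,"wy":0,"wz":0},{"dx":0,"dy":0,"dz":-150,"wx":0,"wy":0,"wz":0},{"dx":0,"dy":0,"dz":-150,"wx":0,"wy":0,"wz":0}]'; python3 - <<'E'
from h import *
import pickle
S={n:cams.snapshot(n) for n in("top","side")}; pickle.dump(S,open("S.pkl","wb"))
import ov
ov.draw("side",[],(230,100,380,220),5,"g4.png");ov.draw("top",[],(220,130,330,250),5,"g5.png")
E
```

```text
t: 4.77
tool_pos: [518.9, 190.7, 26.1]
orientation: [0.0, 0.69, 0.724, 0.0]
ft_force: [0.1, 0.4, -0.5]
gripper_width: -0.2
t: 5.43
tool_pos: [521.2, 192.1, 181.9]
orientation: [0.002, 0.69, 0.724, 0.004]
ft_force: [0.1, -0.2, -0.1]
gripper_width: -0.3
```

View pics/g4.png

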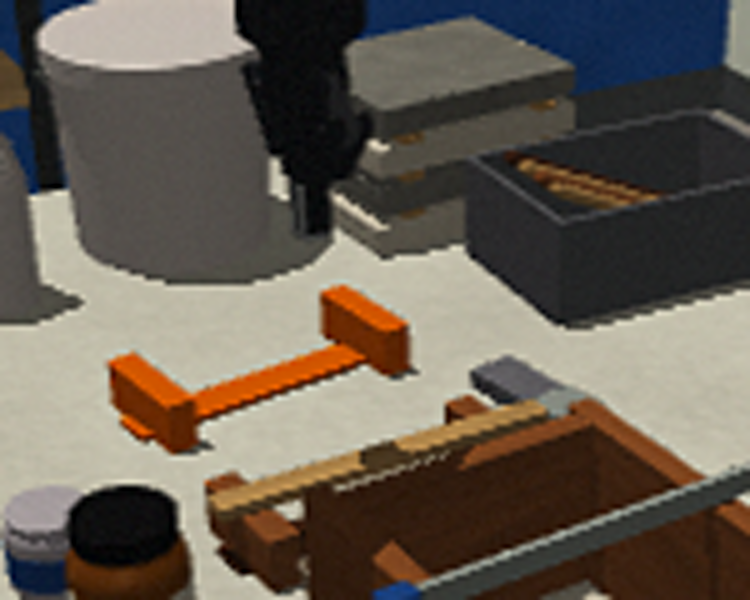

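View pics/g5.png

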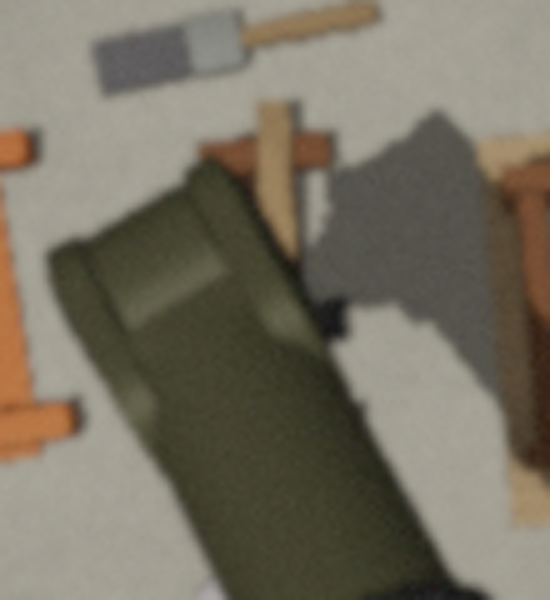

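```bash
python3 - <<'E'
from h import *
import pickle
S=pickle.load(open("S.pkl","rb"))
p,R,s=pose(); print(s["t"],p,R.as_matrix().round(2),s["q"].round(3))
print("side",proj(S["side"],p),"top",proj(S["top"],p))
X=[p[0],p[1],p[2]]
for n in S:
    K,Rc,t=P(S[n]); print(n,(Rc@p+t))
E
```

```text
5.5333 [519.14940402 190.91836409 177.47792386] [[-0.05  1.    0.  ]
 [ 1.    0.05  0.  ]
 [ 0.    0.   -1.  ]] [-0.198  0.414 -0.291  1.721  0.136  1.024  1.082]
side [[291.86511841 157.96785026]] top [[272.66186391 197.42629663]]
top [-151.49014663    9.90589675 1511.07628073]
side [ -75.70437269 -141.34904104 1136.25540621]
```

```bash
python3 - <<'E'
from h import *
import pickle
S=pickle.load(open("S.pkl","rb"));s=S["side"]
for z in(195,208,220,235): print(z,proj(s,[240.4,576.9,z]))
for X in([517.6,192.2,25.3],[517.6,192.2,40],[517.6,192.2,50]): print(X,proj(s,X), proj(s,np.array(X)+[0,-35,0]), proj(s,np.array(X)+[0,35,0]))
for dz in (0,10,20,30): print(dz,proj(s,[519.1,190.9,177.5+dz]))
im=cv2.imread("pics/side0.png"); cv2.imwrite("pics/s0t.png",cv2.resize(im[60:140,120:220],None,fx=7,fy=7,interpolation=cv2.INTER_CUBIC))
import ov; ov.draw("side",[],(260,110,330,170),10,"g6.png")
E
```

```text
195 [[176.45346653 127.58166071]]
208 [[175.66677643 124.10397142]]
220 [[174.93296238 120.86002921]]
235 [[174.00520811 116.75874327]]
[517.6, 192.2, 25.3] [[293.26557504 199.32809124]] [[297.65922342 204.42149337]] [[289.05653139 194.4486949 ]]
[517.6, 192.2, 40] [[293.08204698 195.57479549]] [[297.50135604 200.61977772]] [[288.84962342 190.74315748]]
[517.6, 192.2, 50] [[292.95580366 192.99301859]] [[297.39273732 198.00405366]] [[288.70733117 188.19482995]]
0 [[291.85263566 157.96700245]]
10 [[291.71204626 155.03171809]]
20 [[291.5700942  152.06798365]]
30 [[291.42675958 149.07538349]]
```

View pics/s0t.png

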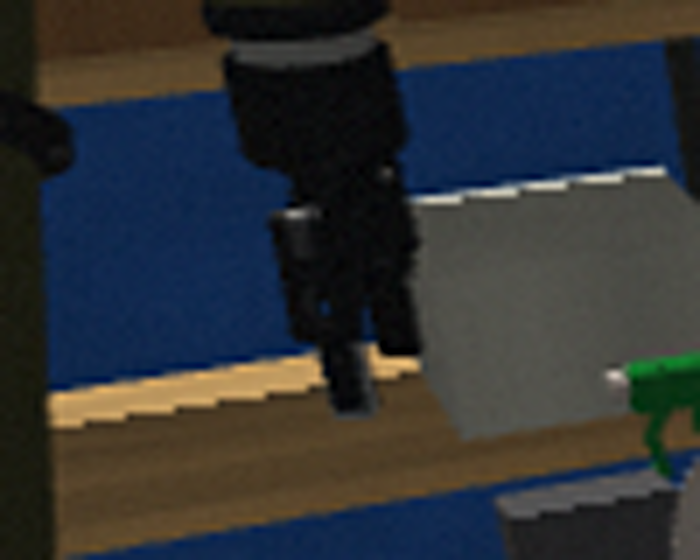

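View pics/g6.png

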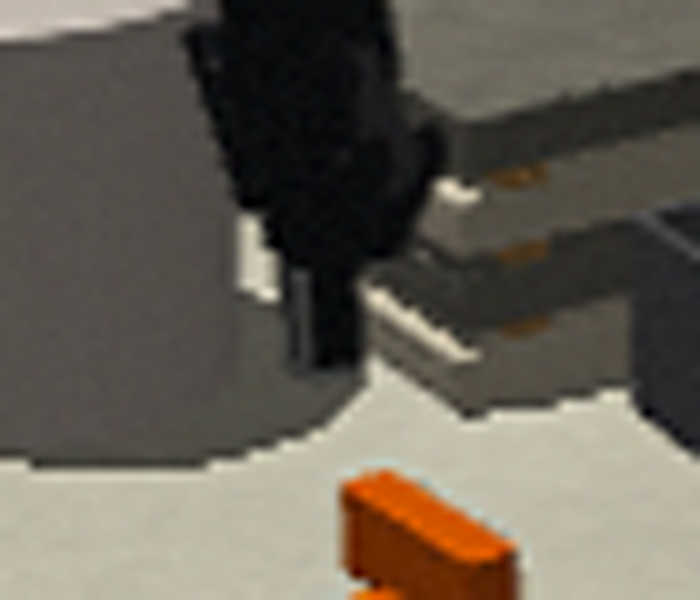

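The gripper closed on nothing: the batten still lies on its bearers. The shut fingertips show at side pixel (292.5,147), but the reported TCP projects to (292,158). So the real tips sit about 35 mm higher than reported, and at the start position too. I'll reopen and go lower step by step, checking by camera and force.

```bash
python3 -m inch '[{"dx":0,"dy":0,"dz":20,"wx":0,"wy":0,"wz":0},{"dx":0,"dy":0,"dz":40,"wx":0,"wy":0,"wz":0},{"dx":0,"dy":0,"dz":60,"wx":0,"wy":0,"wz":0},{"dx":0,"dy":0,"dz":90,"wx":0,"wy":0,"wz":0},{"dx":0,"dy":0,"dz":120,"wx":0,"wy":0,"wz":0},{"dx":0,"dy":0,"dz":145,"wx":0,"wy":0,"wz":0},{"dx":0,"dy":0,"dz":152,"wx":0,"wy":0,"wz":0},{"dx":0,"dy":0,"dz":152,"wx":0,"wy":0,"wz":0}]' -0.4 70;  python3 -m inch '[{"dx":0,"dy":0,"dz":6,"wx":0,"wy":0,"wz":0},{"dx":0,"dy":0,"dz":12,"wx":0,"wy":0,"wz":0},{"dx":0,"dy":0,"dz":14,"wx":0,"wy":0,"wz":0},{"dx":0,"dy":0,"dz":14,"wx":0,"wy":0,"wz":0}]'; python3 - <<'E'
from h import *
import pickle
delta([519.7,190,0],tgt(92.8))
S={n:cams.snapshot(n) for n in("top","side")}; pickle.dump(S,open("S.pkl","wb"))
import ov
bat=(564.6,192.4,np.radians(2.8))
ov.draw("side",[],(255,130,345,220),8,"g7.png")
E
```

```text
t: 6.2
tool_pos: [516.5, 189.9, 21.5]
orientation: [-0.001, 0.69, 0.724, -0.003]
ft_force: [0.3, 0.3, 0.0]
gripper_width: 59.5
t: 6.53
tool_pos: [519.0, 190.8, 10.3]
orientation: [0.0, 0.69, 0.724, 0.0]
ft_force: [0.6, 0.1, -0.2]
gripper_width: 59.7
t6.53 at [519.  190.8  10.3] F [ 0.6  0.1 -0.2] w59.7 | d [-0.9  0.7 10.3] w [ 0. -0. -0.]
```

View pics/g7.png

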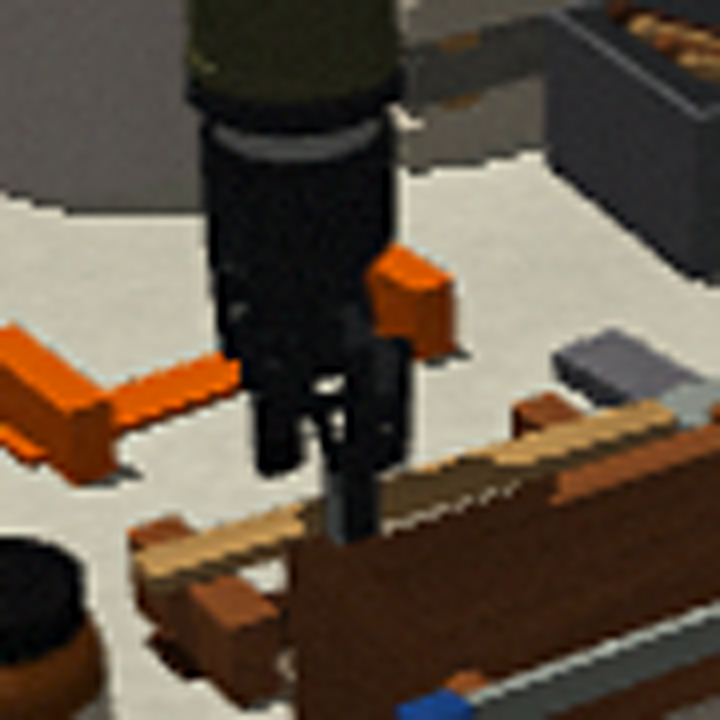

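```bash
python3 -m inch '[{"dx":0,"dy":0,"dz":5,"wx":0,"wy":0,"wz":0},{"dx":0,"dy":0,"dz":10,"wx":0,"wy":0,"wz":0},{"dx":0,"dy":0,"dz":14,"wx":0,"wy":0,"wz":0},{"dx":0,"dy":0,"dz":14,"wx":0,"wy":0,"wz":0}]';python3 - <<'E'
from h import *
import pickle
delta([519.7,190,0],tgt(92.8))
S={n:cams.snapshot(n) for n in("top","side")}; pickle.dump(S,open("S.pkl","wb"))
import ov
ov.draw("side",[],(255,130,345,220),8,"g8.png")
E
```

```text
t: 6.97
tool_pos: [518.1, 190.5, -5.0]
orientation: [-0.0, 0.69, 0.724, -0.001]
ft_force: [0.2, 0.7, -0.1]
gripper_width: 60.2
t6.97 at [518.1 190.5  -5. ] F [ 0.2  0.7 -0.1] w60.2 | d [-0.6  1.5 -5. ] w [-0.1  0.  -0. ]
```

View pics/g8.png

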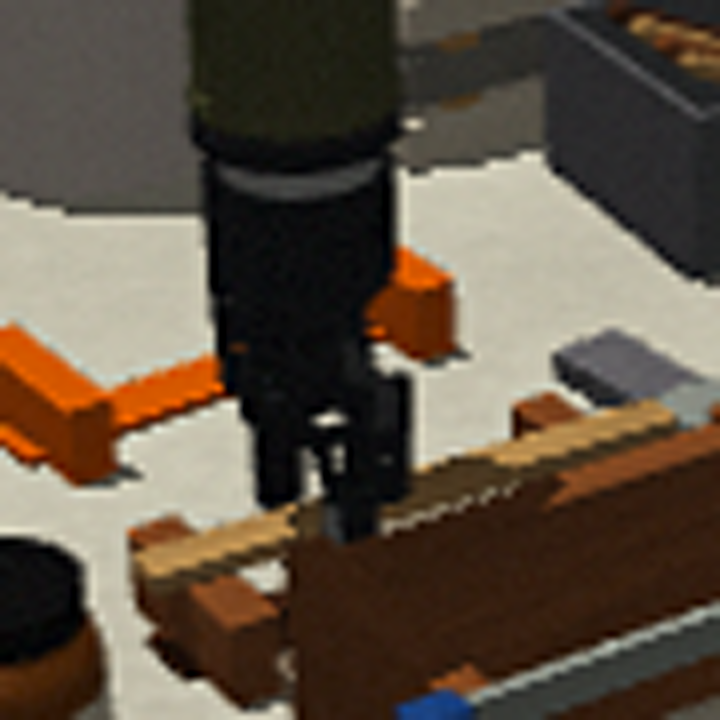

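```bash
python3 -m inch '[{"dx":0,"dy":0,"dz":0,"wx":0,"wy":0,"wz":0},{"dx":0,"dy":0,"dz":0,"wx":0,"wy":0,"wz":0},{"dx":0,"dy":0,"dz":0,"wx":0,"wy":0,"wz":0},{"dx":0,"dy":0,"dz":0,"wx":0,"wy":0,"wz":0},{"dx":0,"dy":0,"dz":0,"wx":0,"wy":0,"wz":0}]' 1 70
```

```text
t: 7.48
tool_pos: [519.0, 190.9, -3.6]
orientation: [0.0, 0.69, 0.724, 0.0]
ft_force: [-1.0, -1.2, 4.5]
gripper_width: 20.5
```

Width is 20.5 mm, so the batten is gripped. I'll lift gently and look.

```bash
python3 -m inch '[{"dx":0,"dy":0,"dz":-4,"wx":0,"wy":0,"wz":0},{"dx":0,"dy":0,"dz":-12,"wx":0,"wy":0,"wz":0},{"dx":0,"dy":0,"dz":-28,"wx":0,"wy":0,"wz":0},{"dx":0,"dy":0,"dz":-55,"wx":0,"wy":0,"wz":0},{"dx":0,"dy":0,"dz":-90,"wx":0,"wy":0,"wz":0},{"dx":0,"dy":0,"dz":-125,"wx":0,"wy":0,"wz":0},{"dx":0,"dy":0,"dz":-145,"wx":0,"wy":0,"wz":0},{"dx":0,"dy":0,"dz":-150,"wx":0,"wy":0,"wz":0}]'; python3 -m inch '[{"dx":0,"dy":0,"dz":-40,"wx":0,"wy":0,"wz":0},{"dx":0,"dy":0,"dz":-75,"wx":0,"wy":0,"wz":0},{"dx":0,"dy":0,"dz":-95,"wx":0,"wy":0,"wz":0},{"dx":0,"dy":0,"dz":-100,"wx":0,"wy":0,"wz":0},{"dx":0,"dy":0,"dz":-100,"wx":0,"wy":0,"wz":0}]'; python3 - <<'E'
from h import *
import pickle
delta([519.7,190,0],tgt(92.8))
S={n:cams.snapshot(n) for n in("top","side")}; pickle.dump(S,open("S.pkl","wb"))
import ov
ov.draw("side",[],(230,60,370,200),5.5,"g9.png");ov.draw("top",[],(220,110,340,240),5,"g10.png")
E
```

```text
t: 8.15
tool_pos: [520.7, 191.7, 150.7]
orientation: [0.001, 0.69, 0.724, 0.003]
ft_force: [0.1, -0.3, -0.0]
gripper_width: 20.5
t: 8.57
tool_pos: [519.2, 191.0, 247.1]
orientation: [0.001, 0.69, 0.724, 0.001]
ft_force: [0.5, 0.1, -0.4]
gripper_width: 20.2
t8.57 at [519.2 191.  247.1] F [ 0.5  0.1 -0.4] w20.2 | d [-1.200e+00 -1.000e-01  2.471e+02] w [ 0.1 -0.  -0. ]
```

View pics/g9.png

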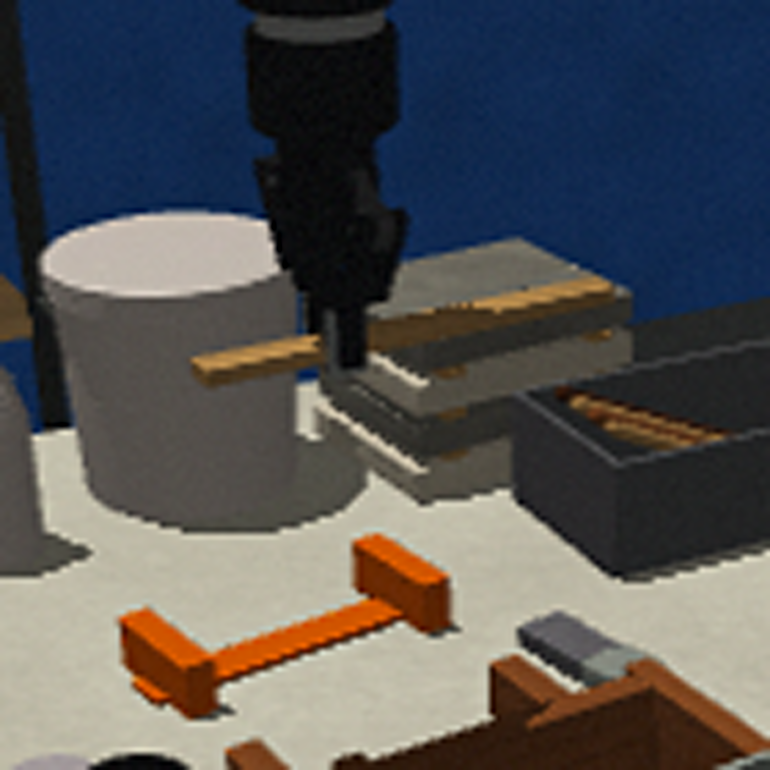

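View pics/g10.png

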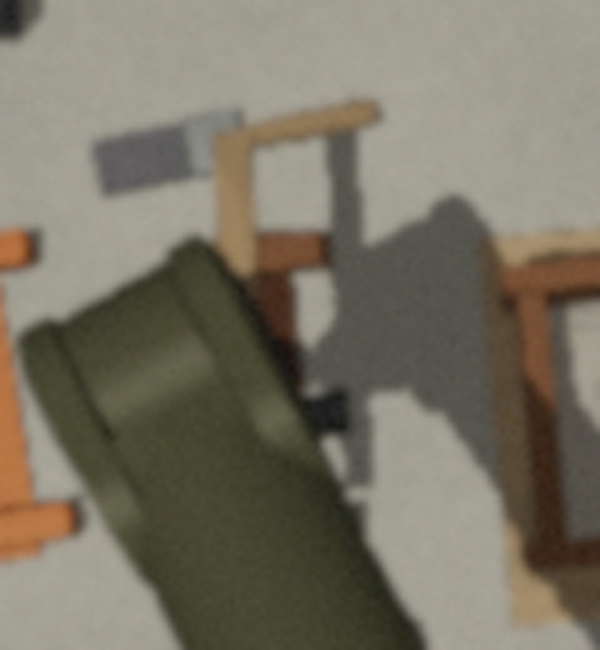

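```bash
python3 - <<'E'
from h import *
import pickle
np.set_printoptions(precision=1,suppress=True)
S=pickle.load(open("S.pkl","rb"))
print(tri(S["top"],(266.8,136.7),S["side"],(340.5,111.5)))
# fit: known x,y (from grasp) solve z for near end: batten x at near =  519-80, far = 519+170
for z in(230,260,270,280,290,300,310):
    print(z,proj(S["side"],[[688,199,z],[439,186,z],[519,191,z]]).ravel(),proj(S["top"],[688,199,z]))
E
```

```text
[690.2 196.4 295.5]
230 [338.2 131.3 266.7 148.  291.1 142.2] [[268.6 140.7]]
260 [338.5 122.4 265.9 138.5 290.6 132.9] [[267.6 139. ]]
270 [338.5 119.3 265.6 135.2 290.5 129.7] [[267.2 138.4]]
280 [338.6 116.3 265.3 131.9 290.3 126.5] [[266.8 137.8]]
290 [338.7 113.2 265.  128.6 290.1 123.2] [[266.5 137.1]]
300 [338.8 110.  264.7 125.2 290.  119.9] [[266.1 136.5]]
310 [338.9 106.9 264.4 121.8 289.8 116.6] [[265.7 135.9]]
```

```bash
cat >> h.py <<'E'
F=(553.5,-192.3,4.45); GO=48.6; SL=170.6
def plan(yl,zl,th,xf=0):
    """low end centre (frame y, world z), tilt th deg -> TCP pos, R; prints delta"""
    R=tgt(F[2],th); t=np.radians(th); y=yl+SL*np.cos(t); z=zl+SL*np.sin(t); a=np.radians(F[2])
    g=np.array([F[0]+xf*np.cos(a)-y*np.sin(a),F[1]+xf*np.sin(a)+y*np.cos(a),z]); p=g+GO*R.apply([0,0,1]); delta(p,R); return p,R
E
python3 - <<'E'
from h import *
delta([545,-85,275],tgt(4.45))
E
```

```text
t8.67 at [518.  190.4 244.6] F [ 0.4 -0.2 -1.1] w20.2 | d [-276.4   13.6  -30.2] w [-0.1  0.1 88.3]
```

```bash
python3 -m inch '[{"dx":-10,"dy":0,"dz":-8,"wx":0,"wy":0,"wz":3},{"dx":-30,"dy":1,"dz":-16,"wx":0,"wy":0,"wz":9},{"dx":-55,"dy":3,"dz":-24,"wx":0,"wy":0,"wz":16},{"dx":-80,"dy":4,"dz":-30,"wx":0,"wy":0,"wz":23},{"dx":-105,"dy":5,"dz":-30,"wx":0,"wy":0,"wz":30},{"dx":-130,"dy":6,"dz":-30,"wx":0,"wy":0,"wz":37},{"dx":-150,"dy":7,"dz":-30,"wx":0,"wy":0,"wz":44},{"dx":-168,"dy":8,"dz":-30,"wx":0,"wy":0,"wz":50}]'; python3 - <<'E'
from h import *
delta([545,-85,275],tgt(4.45))
E
```

```text
t: 9.33
tool_pos: [533.9, 21.3, 273.8]
orientation: [-0.0, 0.933, 0.361, -0.002]
ft_force: [-0.1, 0.8, -0.6]
gripper_width: 20.1
t9.33 at [533.9  21.3 273.8] F [-0.1  0.8 -0.6] w20.1 | d [-63.4  86.1  -1.1] w [-0.   0.2 37.9]
```

```bash
python3 -m inch '[{"dx":-12,"dy":16,"dz":-1,"wx":0,"wy":0,"wz":7},{"dx":-24,"dy":33,"dz":-1,"wx":0,"wy":0,"wz":14},{"dx":-36,"dy":50,"dz":-1,"wx":0,"wy":0,"wz":21},{"dx":-48,"dy":66,"dz":-1,"wx":0,"wy":0,"wz":28},{"dx":-58,"dy":79,"dz":-1,"wx":0,"wy":0,"wz":34},{"dx":-63,"dy":85,"dz":-1,"wx":0,"wy":0,"wz":37.8},{"dx":-63.4,"dy":86,"dz":-1,"wx":0,"wy":0,"wz":37.8},{"dx":-63.4,"dy":86,"dz":-1,"wx":0,"wy":0,"wz":37.8}]'; python3 - <<'E'
from h import *
print(pose()[2]["q"].round(2))
plan(-40,225,30)
E
```

```text
t: 10.0
tool_pos: [546.1, -82.9, 275.2]
orientation: [-0.0, 0.999, 0.044, -0.002]
ft_force: [0.4, 0.3, 0.4]
gripper_width: 20.1
[ 0.03  0.34  0.11  1.55 -0.04  1.26  0.23]
t10.00 at [546.1 -82.9 275.2] F [0.4 0.3 0.4] w20.1 | d [ -0.8 -22.4   7. ] w [30.   0.3  0.5]
```

```bash
python3 -m inch '[{"dx":0,"dy":-4,"dz":1,"wx":4,"wy":0,"wz":0},{"dx":0,"dy":-9,"dz":3,"wx":10,"wy":0,"wz":0},{"dx":0,"dy":-14,"dz":4,"wx":17,"wy":0,"wz":0},{"dx":0,"dy":-19,"dz":6,"wx":23,"wy":0,"wz":0},{"dx":0,"dy":-22,"dz":7,"wx":28,"wy":0,"wz":0},{"dx":0,"dy":-22,"dz":7,"wx":30,"wy":0,"wz":0.4},{"dx":0,"dy":-22,"dz":7,"wx":30,"wy":0,"wz":0.4}]'; python3 - <<'E'
from h import *
import pickle
print(pose()[2]["q"].round(2))
plan(-40,225,30)
S={n:cams.snapshot(n) for n in("top","side")}; pickle.dump(S,open("S.pkl","wb"))
for n in S: save(S[n]["pixels"],n+"h.png")
E
```

```text
t: 10.58
tool_pos: [544.1, -62.3, 267.7]
orientation: [-0.259, 0.965, 0.037, -0.013]
ft_force: [-0.5, 0.0, -0.7]
gripper_width: 20.5
[ 0.38  0.48  0.03  1.49 -0.47  1.46  0.6 ]
t10.58 at [544.1 -62.3 267.7] F [-0.5  0.  -0.7] w20.5 | d [-0.7 -1.7  0.4] w [-0.1  0.3 -0.2]
```

View pics/sideh.png

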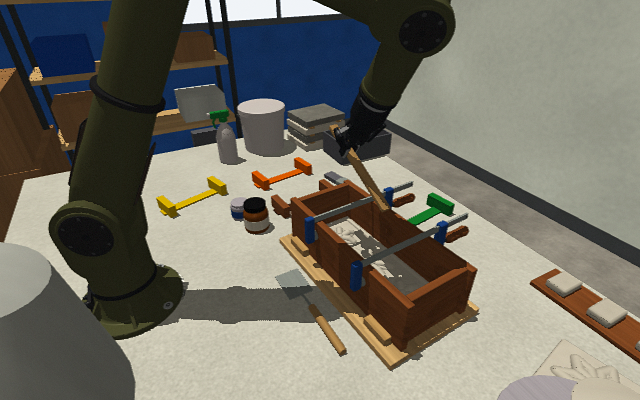

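View pics/toph.png

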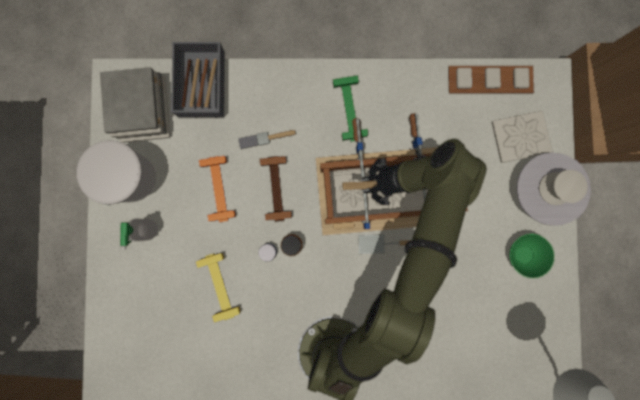

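```bash
cat >> ov.py <<'E'
def batten(p,R,GO=48.6,SL=170.6):
    g=p-GO*R.apply([0,0,1]); x,y,z=R.apply(np.eye(3)); o=[]
    for k in(-5,5):
        o.append(np.array([g+a*y+b*x+k*z for a,b in((SL,-11),(SL,11),(SL-250,11),(SL-250,-11))]))
    return o
def bars(L=92.5,Rr=-94,F=(553.5,-192.3,np.radians(4.45))):
    A=[]
    for y in(L,Rr):
      for z,c in((164,(255,0,255)),(148,(255,128,255))):
        A.append((T(*F,[(-98,y-3,z),(98,y-3,z),(98,y+3,z),(-98,y+3,z)]),c))
    return A
E
cat > look.py <<'E'
from ov import *; import ov
import sys
tag=sys.argv[1]
p,R,s=pose()
S={n:cams.snapshot(n) for n in("top","side")}; ov.S=S; pickle.dump(S,open("S.pkl","wb"))
p,R,s=pose()
A=[(q,(0,255,0)) for q in batten(p,R)]
draw("side",A,(290,110,490,260),4,f"s{tag}.png"); draw("top",A,(310,130,450,235),5.5,f"t{tag}.png")
print(s["t"],s["gripper_width"],s["ft_force"],p)
E
python3 look.py 1
```

```text
10.7833 20.091050771613563 [ 0.89236564 -0.48259324  0.51185296] [545.0947958  -59.13915921 270.64090306]
```

View pics/s1.png

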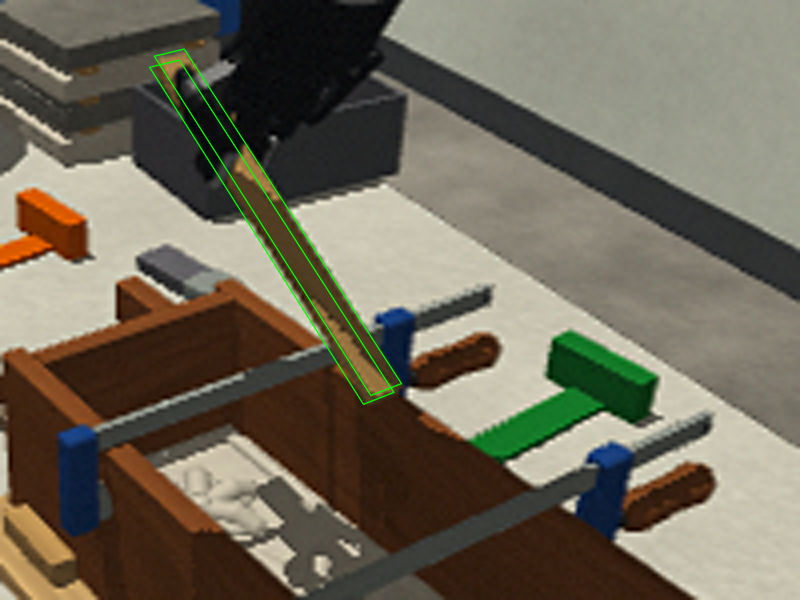

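View pics/t1.png

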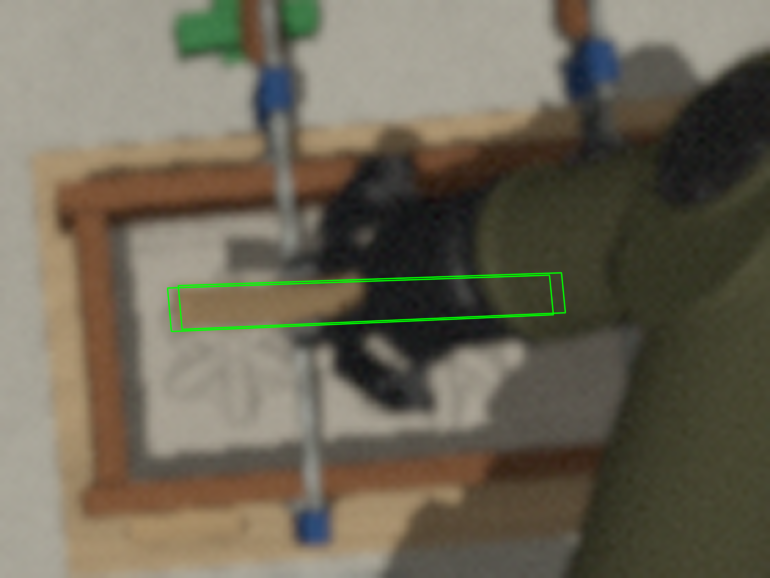

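```bash
python3 - <<'E'
from ov import *
F=(553.5,-192.3,np.radians(4.45))
A=bars(94.5,-93)+[(T(*F,[(-80,-200,148),(80,-200,148),(80,200,148),(-80,200,148)]),(255,255,0))]
draw("side",A,(290,165,460,275),4.7,"b1.png"); draw("top",A,(315,135,435,225),6.5,"b2.png")
E
```

```text
(no output)
```

View pics/b1.png

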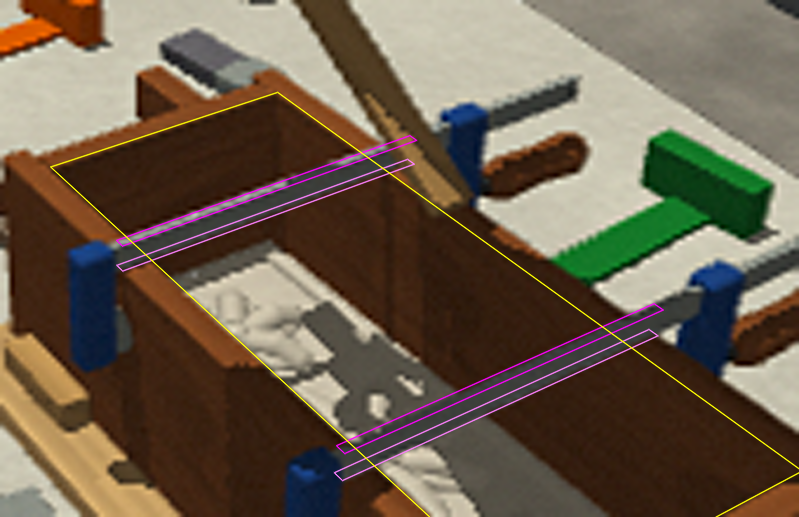

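View pics/b2.png

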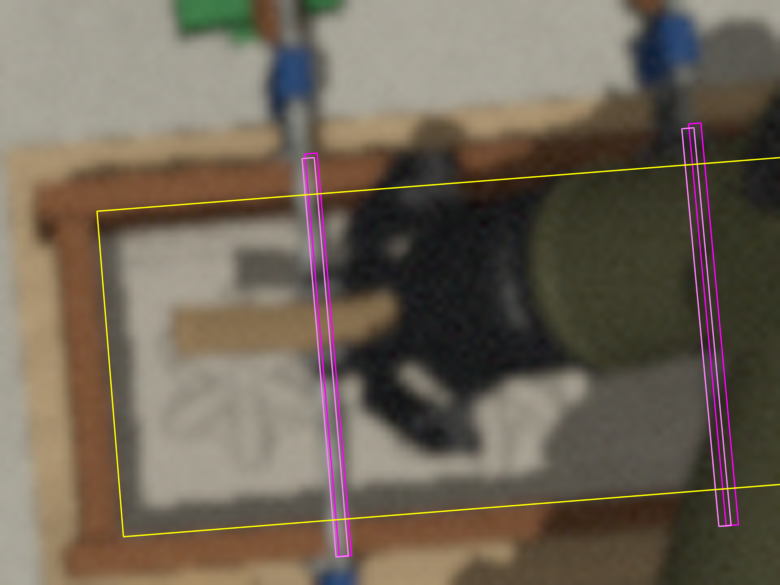

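The tilted batten matches the model in both views: low end at side (382,208), upper end at top (342,186). Next I'll lower the low end into the gap.

```bash
python3 - <<'E'
from h import *
plan(-50,160,30)
E
```

```text
t10.78 at [545.1 -59.1 270.6] F [ 0.9 -0.5  0.5] w20.1 | d [-2.  43.5 52.8] w [0.1 0.2 0.3]
```

```bash
python3 -m inch '[{"dx":-1,"dy":5,"dz":6,"wx":0,"wy":0,"wz":0},{"dx":-1,"dy":14,"dz":16,"wx":0,"wy":0,"wz":0},{"dx":-2,"dy":24,"dz":29,"wx":0,"wy":0,"wz":0},{"dx":-2,"dy":34,"dz":42,"wx":0,"wy":0,"wz":0},{"dx":-2,"dy":41,"dz":50,"wx":0,"wy":0,"wz":0},{"dx":-2,"dy":43.5,"dz":53,"wx":0,"wy":0,"wz":0},{"dx":-2,"dy":43.5,"dz":53,"wx":0,"wy":0,"wz":0}]'; python3 look.py 2; python3 - <<'E'
from h import *
plan(-65,141,30)
plan(-100,124,30)
plan(-150,95,30)
E
```

```text
t: 11.37
tool_pos: [543.1, -72.0, 201.2]
orientation: [-0.259, 0.965, 0.038, -0.012]
ft_force: [0.9, 0.1, 0.5]
gripper_width: 20.3
11.4667 20.491800226315295 [ 0.68725657 -0.43155247 -0.18036939] [543.90069822 -72.08427622 202.66724084]
t11.47 at [543.9 -72.1 202.7] F [ 0.7 -0.4 -0.2] w20.5 | d [ 0.2 21.   9.2] w [0.  0.1 0.1]
t11.47 at [543.9 -72.1 202.7] F [ 0.7 -0.4 -0.2] w20.5 | d [ 0.2 59.8  6.4] w [0.  0.1 0.1]
t11.47 at [543.9 -72.1 202.7] F [ 0.7 -0.4 -0.2] w20.5 | d [1.000e-01 1.176e+02 6.600e+00] w [0.  0.1 0.1]
```

View pics/s2.png

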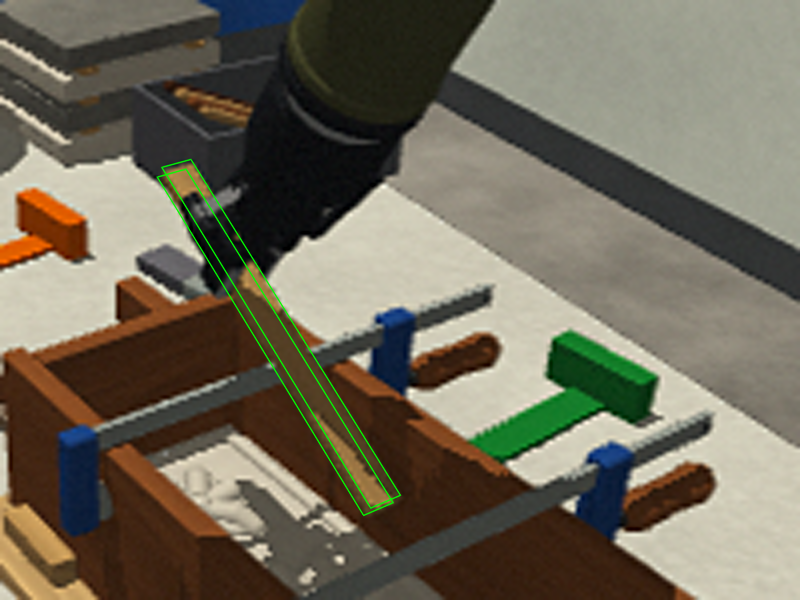

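View pics/t2.png

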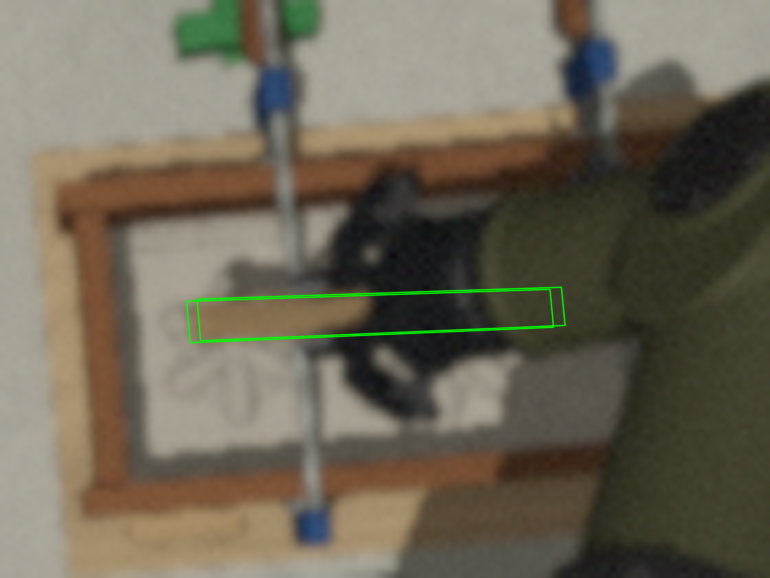

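```bash
python3 -m inch '[{"dx":0,"dy":7,"dz":4,"wx":0,"wy":0,"wz":0},{"dx":0,"dy":16,"dz":10,"wx":0,"wy":0,"wz":0},{"dx":0,"dy":25,"dz":12,"wx":0,"wy":0,"wz":0},{"dx":0,"dy":36,"dz":11,"wx":0,"wy":0,"wz":0},{"dx":0,"dy":46,"dz":10.5,"wx":0,"wy":0,"wz":0},{"dx":0,"dy":56,"dz":10.5,"wx":0,"wy":0,"wz":0},{"dx":0,"dy":62,"dz":10.5,"wx":0,"wy":0,"wz":0},{"dx":0,"dy":62,"dz":10.5,"wx":0,"wy":0,"wz":0}]'; python3 look.py 3; python3 - <<'E'
from h import *
plan(-150,92,30)
E
```

```text
t: 12.13
tool_pos: [547.2, -122.5, 161.1]
orientation: [-0.258, 0.965, 0.037, -0.012]
ft_force: [-0.8, 0.4, -0.5]
gripper_width: 20.2
12.2333 20.41426599876045 [ 0.12669058  0.46176316 -0.17382043] [ 547.47266811 -120.59150003  162.11926365]
t12.23 at [ 547.5 -120.6  162.1] F [ 0.1  0.5 -0.2] w20.4 | d [ 0.4 56.7 -1.7] w [-0.   0.2  0. ]
```

View pics/s3.png

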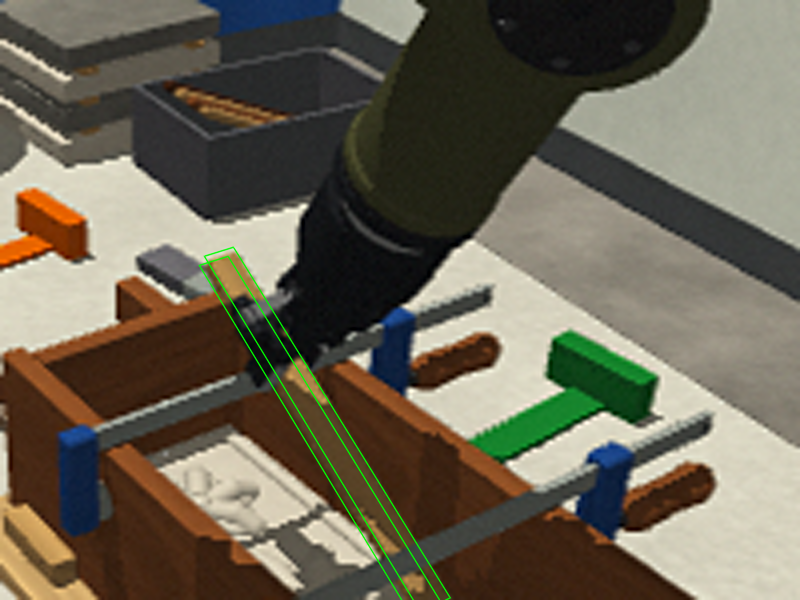

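View pics/t3.png

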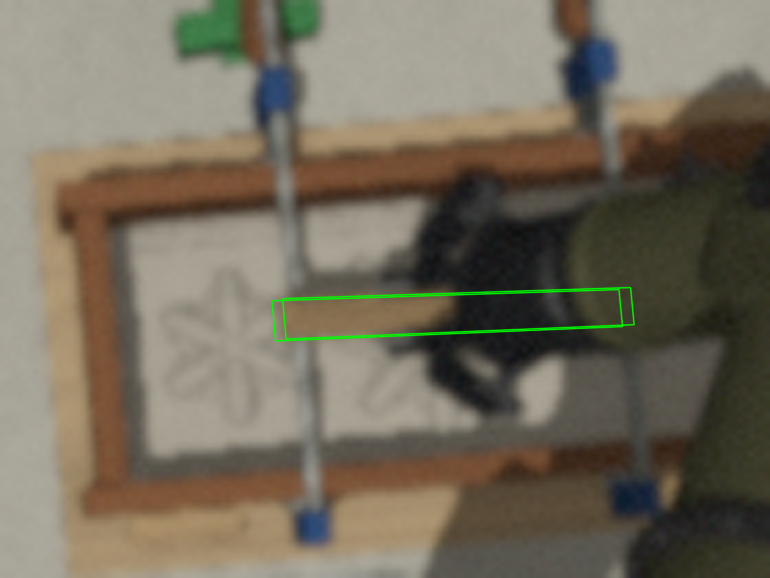

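The low end is now under clamp r (side (394,255)), with no force and the clamps unmoved. I'll keep feeding.

```bash
python3 -m inch '[{"dx":0,"dy":6,"dz":0,"wx":0,"wy":0,"wz":0},{"dx":0,"dy":16,"dz":0,"wx":0,"wy":0,"wz":0},{"dx":0,"dy":27,"dz":0,"wx":0,"wy":0,"wz":0},{"dx":0,"dy":38,"dz":0,"wx":0,"wy":0,"wz":0},{"dx":0,"dy":49,"dz":-0.5,"wx":0,"wy":0,"wz":0},{"dx":0,"dy":57,"dz":-1,"wx":0,"wy":0,"wz":0},{"dx":0,"dy":59,"dz":-1,"wx":0,"wy":0,"wz":0},{"dx":0,"dy":59,"dz":-1,"wx":0,"wy":0,"wz":0}]'; sed -i 's/(290,110,490,260),4/(290,140,490,290),4/' look.py; python3 look.py 4; python3 - <<'E'
from h import *
plan(-158,98,22)
plan(-166,107,12)
plan(-172,114,0)
E
```

```text
t: 12.9
tool_pos: [551.3, -172.8, 132.9]
orientation: [-0.259, 0.965, 0.038, -0.012]
ft_force: [-0.6, -0.6, 0.4]
gripper_width: 20.0
13.0 20.4287245435258 [0.28565907 0.38033719 0.34298504] [ 551.62278115 -171.55101346  133.68672646]
t13.00 at [ 551.6 -171.6  133.7] F [0.3 0.4 0.3] w20.4 | d [ 0.3 10.5 13.4] w [-8.   0.2  0.1]
t13.00 at [ 551.6 -171.6  133.7] F [0.3 0.4 0.3] w20.4 | d [ 0.3 27.9 28.6] w [-18.    0.1   0.1]
t13.00 at [ 551.6 -171.6  133.7] F [0.3 0.4 0.3] w20.4 | d [ 0.3 53.4 48. ] w [-30.    0.1   0.1]
```

View pics/s4.png

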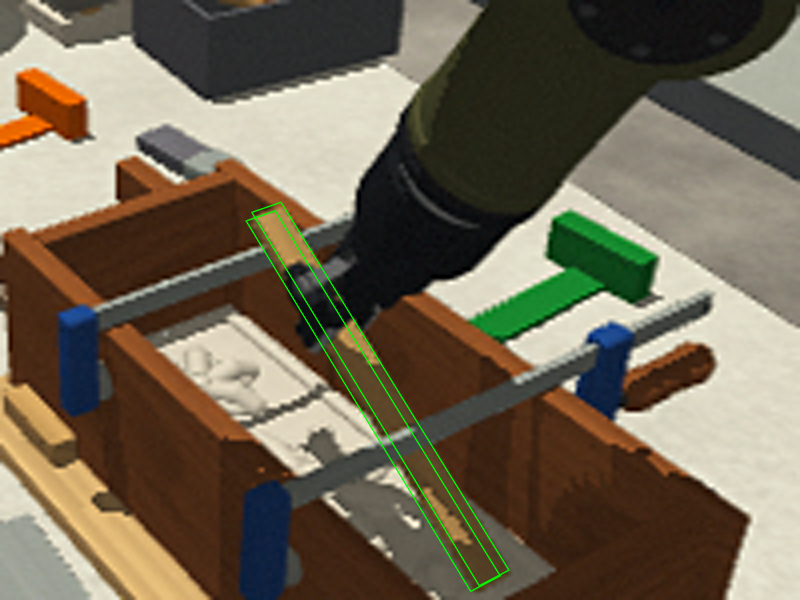

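View pics/t4.png

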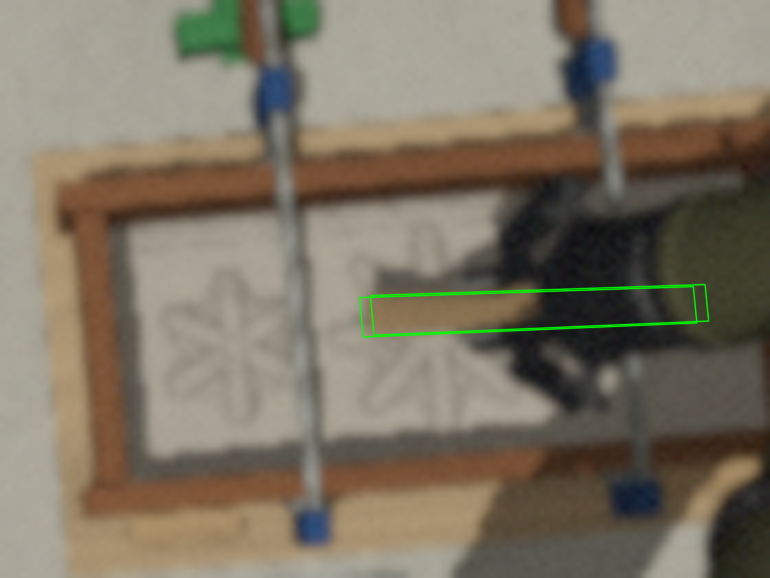

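The upper end (top (376,187)) is well inside clamp l (top (363,187)). I'll start levelling.

```bash
python3 -m inch '[{"dx":0,"dy":3,"dz":3.5,"wx":-2,"wy":0,"wz":0},{"dx":0,"dy":7,"dz":7.5,"wx":-4.5,"wy":0,"wz":0},{"dx":0,"dy":13,"dz":13.4,"wx":-8,"wy":0,"wz":0},{"dx":0,"dy":20,"dz":19,"wx":-11.5,"wy":0,"wz":0},{"dx":0,"dy":27,"dz":24.5,"wx":-15,"wy":0,"wz":0},{"dx":0,"dy":32,"dz":28.6,"wx":-18,"wy":0,"wz":0},{"dx":0,"dy":32,"dz":28.6,"wx":-18,"wy":0,"wz":0}]';  python3 look.py 5; python3 - <<'E'
from h import *
plan(-176,112,0)
plan(-174,109,6)
E
```

```text
t: 13.58
tool_pos: [552.9, -181.4, 93.2]
orientation: [-0.104, 0.994, 0.042, -0.005]
ft_force: [-0.5, 1.4, -0.6]
gripper_width: 20.5
13.6833 20.53912332026477 [-0.41548719 -0.87912139 -0.76386084] [ 552.75922716 -183.92192757   93.50731226]
t13.68 at [ 552.8 -183.9   93.5] F [-0.4 -0.9 -0.8] w20.5 | d [ 0.1 19.8 26.5] w [-12.1   0.1   0.3]
t13.68 at [ 552.8 -183.9   93.5] F [-0.4 -0.9 -0.8] w20.5 | d [ 0.1 10.6 13.1] w [-6.1  0.1  0.3]
```

View pics/s5.png

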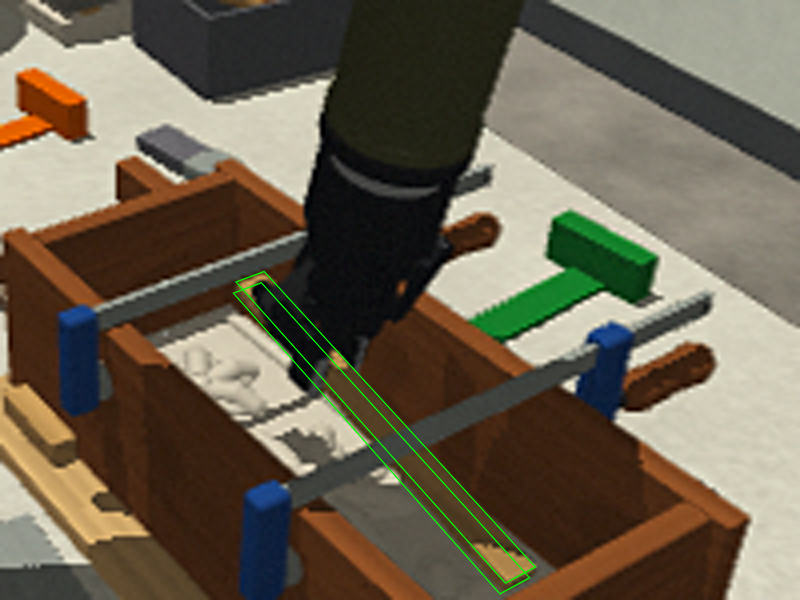

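View pics/t5.png

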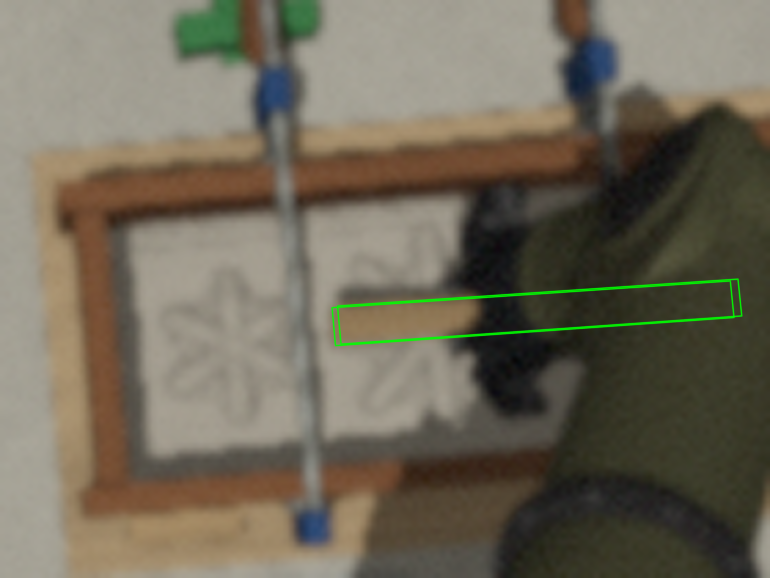

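```bash
python3 -m inch '[{"dx":0,"dy":5,"dz":6.5,"wx":-3,"wy":0,"wz":0.1},{"dx":0,"dy":10.6,"dz":13,"wx":-6,"wy":0,"wz":0.2},{"dx":0,"dy":15.5,"dz":20,"wx":-9,"wy":0,"wz":0.3},{"dx":0,"dy":19,"dz":25,"wx":-11.5,"wy":0,"wz":0.3},{"dx":0,"dy":20,"dz":26.5,"wx":-12.1,"wy":0,"wz":0.3},{"dx":0,"dy":20,"dz":26.5,"wx":-12.1,"wy":0,"wz":0.3}]';  python3 look.py 6; python3 - <<'E'
from h import *
plan(-133,113,0)
E
```

```text
t: 14.18
tool_pos: [553.5, -198.7, 62.6]
orientation: [0.0, 0.999, 0.038, -0.002]
ft_force: [0.5, 0.2, -1.4]
gripper_width: 20.3
14.2833 20.23541496051676 [-0.4313903  -0.96831878 -0.48178275] [ 553.69663285 -200.17391214   63.10195705]
t14.28 at [ 553.7 -200.2   63.1] F [-0.4 -1.  -0.5] w20.2 | d [  0.2 -45.5  -1.3] w [ 0.1  0.1 -0.2]
```

View pics/s6.png

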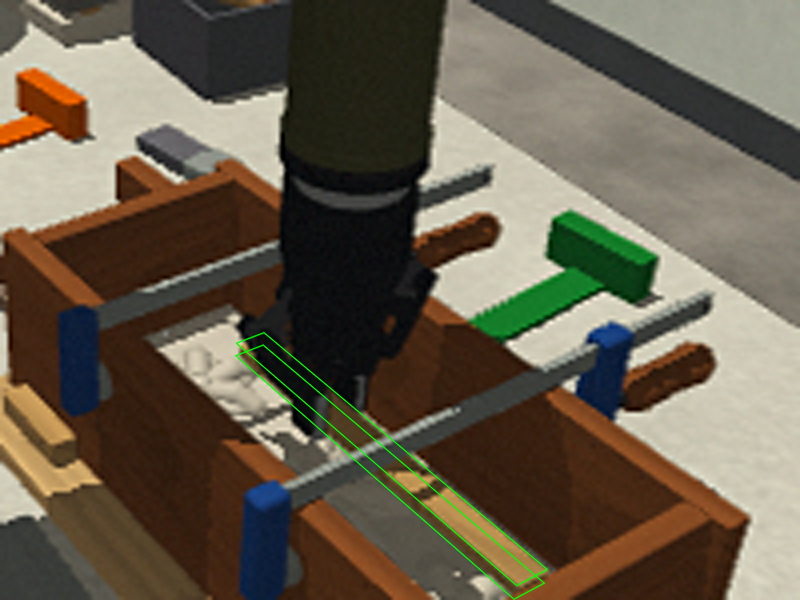

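View pics/t6.png

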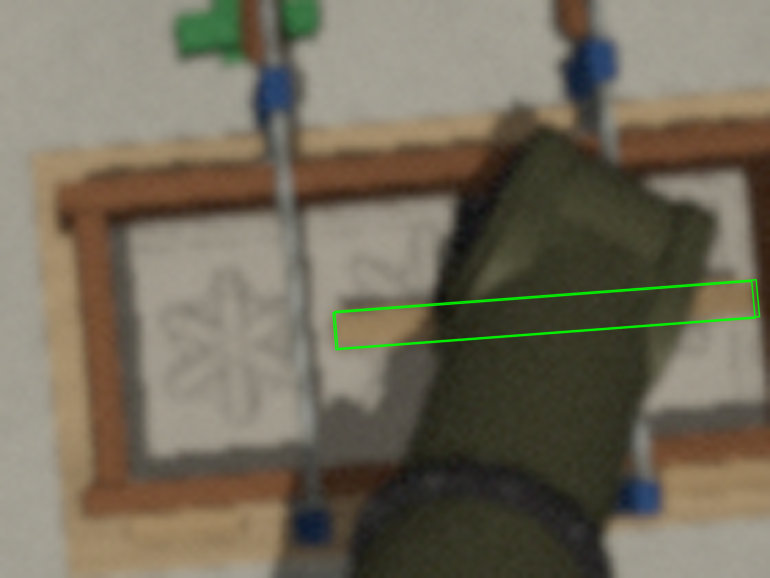

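Level below the bars: ends at top (371,190) and (447,184). I'll slide it back under clamp l to centre it.

```bash
python3 -m inch '[{"dx":0,"dy":-4,"dz":0,"wx":0,"wy":0,"wz":-0.2},{"dx":0,"dy":-10,"dz":0,"wx":0,"wy":0,"wz":-0.2},{"dx":0,"dy":-18,"dz":0,"wx":0,"wy":0,"wz":-0.2},{"dx":0,"dy":-27,"dz":0,"wx":0,"wy":0,"wz":-0.2},{"dx":0,"dy":-35,"dz":-0.5,"wx":0,"wy":0,"wz":-0.2},{"dx":0,"dy":-41,"dz":-1,"wx":0,"wy":0,"wz":-0.2},{"dx":0,"dy":-44,"dz":-1,"wx":0,"wy":0,"wz":-0.2},{"dx":0,"dy":-44,"dz":-1,"wx":0,"wy":0,"wz":-0.2}]';  python3 look.py 7; python3 - <<'E'
from h import *
plan(-133,113,0)
E
```

```text
t: 14.95
tool_pos: [550.4, -154.1, 63.8]
orientation: [0.001, 0.999, 0.04, -0.001]
ft_force: [0.7, -0.6, 0.4]
gripper_width: 20.4
15.05 20.033694605649604 [-0.63857987  0.79190186  0.04738749] [ 550.40433291 -155.49201092   63.78074825]
t15.05 at [ 550.4 -155.5   63.8] F [-0.6  0.8  0. ] w20.0 | d [ 0.2 -0.7 -0.6] w [0.1 0.1 0.1]
```

View pics/s7.png

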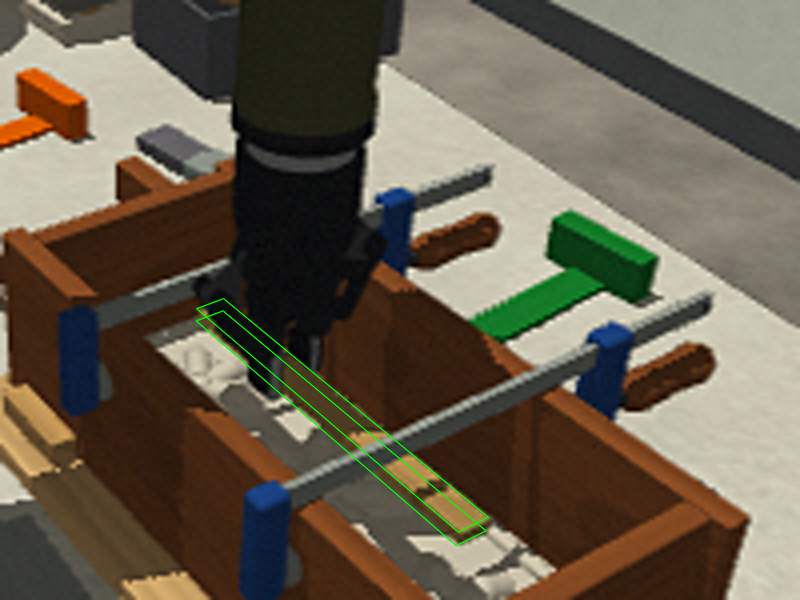

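View pics/t7.png

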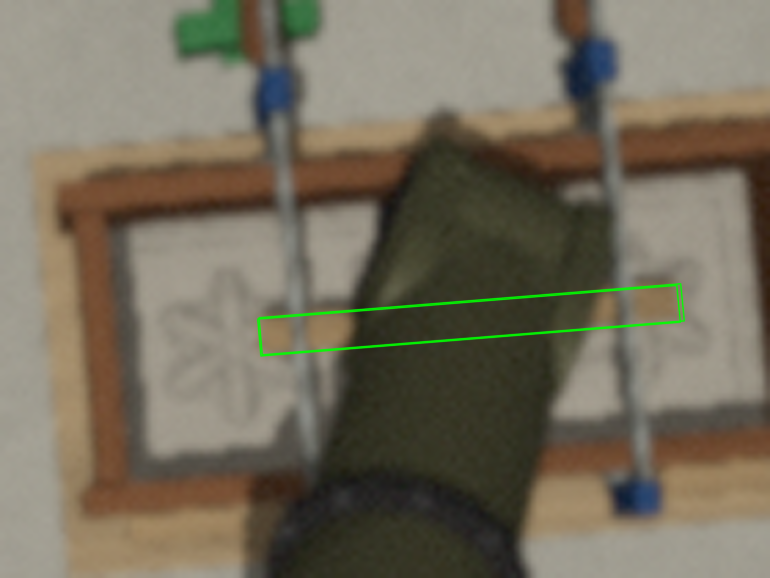

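The batten lies level under both bars, with an end past each (top (357.5,191) and (434,185)). Forces are about zero. I'll let it settle, check the bystanders and clamps against the first pictures, and hand in.

```bash
python3 -m inch '[{"dx":0,"dy":0,"dz":0,"wx":0,"wy":0,"wz":0},{"dx":0,"dy":0,"dz":0,"wx":0,"wy":0,"wz":0},{"dx":0,"dy":0,"dz":0,"wx":0,"wy":0,"wz":0},{"dx":0,"dy":0,"dz":0,"wx":0,"wy":0,"wz":0}]'; python3 - <<'E'
from h import *
np.set_printoptions(precision=1,suppress=True)
for n in("top","side"):
    s=cams.snapshot(n); a=cv2.cvtColor(cv2.imread(f"pics/{n}0.png"),cv2.COLOR_BGR2RGB).astype(int); b=s["pixels"].astype(int)
    def blue(i): return (i[...,2]>i[...,0]*1.5)&(i[...,2]>i[...,1]*1.4)&(i[...,2]>60)
    for box in ([(355,135,370,160),(410,130,426,150),(418,208,434,226),(358,218,374,232)] if n=="top" else [(345,255,368,295),(433,215,450,245),(303,212,318,245)]):
        x0,y0,x1,y1=box; r=[]
        for i in(a,b):
            m=np.argwhere(blue(i[y0:y1,x0:x1])); r.append((len(m),m.mean(0)[::-1]+[x0,y0] if len(m) else None))
        print(n,r)
    for nm in("can","jar","brush","spatula","form"):
        r=nets.landmark_of(s,nm); print(n,nm,[(round(q["conf"],2),np.array(q["at"])) for q in r[:1]])
p,R,s=pose(); print(s["t"],p,s["gripper_width"],s["ft_force"])
E
```

```text
t: 15.38
tool_pos: [550.2, -155.8, 63.6]
orientation: [0.001, 0.999, 0.039, -0.001]
ft_force: [0.1, -0.3, -0.5]
gripper_width: 20.1
top [(29, array([359.2, 146.1])), (29, array([359.2, 146. ]))]
top [(32, array([417.8, 140.9])), (31, array([417.9, 140.9]))]
top [(23, array([426. , 219.8])), (20, array([426.1, 219.9]))]
top [(16, array([366.5, 225.5])), (0, None)]
top can [(0.58, array([267. , 255.1]))]
top jar [(0.76, array([290.8, 241.1]))]
top brush [(0.95, array([269.1, 137.7]))]
top spatula [(0.56, array([399. , 241.3]))]
top form [(0.89, array([389.8, 190.6]))]
side [(85, array([354.6, 267.5])), (132, array([353.8, 271. ]))]
side [(47, array([441.7, 224.1])), (62, array([440.5, 226.5]))]
side [(56, array([307.5, 222. ])), (1, array([308., 243.]))]
side can []
side jar [(0.66, array([256.7, 224. ]))]
side brush [(0.61, array([345.8, 186.7]))]
side spatula [(0.86, array([313.3, 306.9]))]
side form [(0.92, array([369.3, 275.3]))]
15.9833 [ 550.3 -155.4   63.7] 20.234079207450833 [ 0.3  0.3 -0.3]
```

```bash
python3 -c "
from plant import job; print(job.job_done())"
```

```text
the job is handed in; nothing more can be done
None
```

I handed the job in at about 16 s. The batten is held level in the frame, under both clamp bars and clear of the clamps, boards and relief. I gripped it 46 mm off centre, carried it over the frame, tilted it 30° and fed its low end under clamp r. Then I levelled it and slid it back under clamp l.

**Last checks:**
- **Position:** the batten centre is about 112 mm above the bench, roughly 30 mm under the bars and 50 mm above the highest boss. In the top picture its ends reach about 17 mm past clamp l and 26 mm past clamp r.
- **Grip and force:** the gripper width stayed steady at about 20 mm. The wrist force at each step's end was near 0 N, peaking at about 5 N when the grip closed.
- **Surroundings:** the three clamp jaws still clear in the top picture had not moved. The network positions for the other bench items and the frame agreed with the start within a few pixels.

**What failed or disagreed:**
- **First grasp missed:** it closed on nothing, just above the batten, and moved nothing. The fingertips sit about 33 mm higher than the reported TCP. I gripped lower and used the known 45 mm batten height as the reference from then on; the pictures agreed.
- **Bar positions:** at first the two cameras disagreed by up to about 10 mm on where the clamp bars lay, so I kept margins of about 10 mm or more.
- **Not confirmed:** clamp l's near jaw could not be checked in either last picture, and the jaw colour check in the side picture was spoiled by shadow. The can was not found in the last side picture, but was in place from above.

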